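# Spacer plates from the gravity magazine to the inspection turntable

## Task

Turn the turntable by its red post all the way round to its loading stop, with the pads turned away from the inspection camera. Then feed every spacer plate out of the bottom of the magazine with the red-handled pusher and lay each one, and any stray plate lying on the desk, flat and squarely on a green pad of its own while the table stands at that stop. When all plates are laid out, turn the table fully round to its other stop, at the camera, and leave the plates lying on their pads and the pusher drawn fully back, with the bystanders on the desk left alone.

Things in the scene. Friction and masses are not known exactly. Their poses are not given: they have to be found in the camera images.
- magazine: fixed magazine; origin on the desk under its stack's centre, x along the push axis. Walls (clear sides, blue corners), 55 x 41 mm outside on a 60 x 52 mm base block, hold plates on a bed 16 mm above the desk; a blue strap 68 to 72 mm up closes the top: plates leave only at the bottom front (-x). Drawing the pusher fully back lets the stack drop by one plate
- magazine_exit (a point): centre of the open bed before the magazine (its -x side, 68 mm from its origin), 16 mm above the desk; the bed is 26 mm wide, narrower than the plate. A full push drives the lowest plate out to lie here; remove it before the next push
- pusher (a joint): pusher travel in m: 0 fully drawn back (home), 0.074 fully in; moves towards the magazine's -x, stays where it is left, about 1.5 N of friction
- pusher_handle (a point): top centre of the pusher's upright red round handle, 16 mm diameter, 60 mm tall, its top 85 mm above the desk; home it stands at magazine x = +117 mm, fully in at +43 mm
- plate0: aluminium spacer plate, 44 (x) x 30 (y) x 10 (z) mm, 36 g, same either way up and either way round; origin at its centre. Starts lowest in the magazine, flat, long side along the magazine's x
- plate1: aluminium spacer plate, 44 (x) x 30 (y) x 10 (z) mm, 36 g, same either way up and either way round; origin at its centre. Starts on plate0 in the magazine
- plate2: aluminium spacer plate, 44 (x) x 30 (y) x 10 (z) mm, 36 g, same either way up and either way round; origin at its centre. Starts on plate1 in the magazine
- plate3: aluminium spacer plate, 44 (x) x 30 (y) x 10 (z) mm, 36 g, same either way up and either way round; origin at its centre. In some runs, else None: starts on plate2 in the magazine
- plate4: aluminium spacer plate, 44 (x) x 30 (y) x 10 (z) mm, 36 g, same either way up and either way round; origin at its centre. In some runs, else None: a stray plate that starts flat on the desk beside the turntable, turned any way
- plate5: aluminium spacer plate, 44 (x) x 30 (y) x 10 (z) mm, 36 g, same either way up and either way round; origin at its centre. In some runs, else None: a stray plate that starts flat on the desk beside the turntable, turned any way
- turn_base: fixed foot of the turntable; origin on the desk on the turning axis. A slim camera stand (post 16 mm diameter, 245 mm tall at x = 60, y = 205 mm; camera head 180 to 260 mm above the desk at x = 60, y = 140 to 215 mm) belongs to it, on its +y side
- turntable (a joint): turn of the table in rad, clockwise seen from above as it grows: 0 = loading stop (pads away from the camera), 2.094 = camera stop (a third of a turn); hard stops at both, it stays where it is left, about 0.12 N m of friction. The disc is 300 mm in diameter, top face 22 mm above the desk
- turn_handle (a point): top centre of the red round post on the turntable, 16 mm diameter, 60 mm tall, its top 82 mm above the desk, 115 mm from the axis; at joint 0 it lies 10 degrees counter-clockwise from turn_base's x axis
- pad0 (a point): centre of one of the five green pads (52 x 38 mm, painted, flat) on the turntable's top face, 22 mm above the desk; x runs along the pad's long side, z up. 85 mm from the turntable's axis, long side tangential, pads 45 degrees apart; the point turns with the table
- pad1 (a point): centre of one of the five green pads (52 x 38 mm, painted, flat) on the turntable's top face, 22 mm above the desk; x runs along the pad's long side, z up. 85 mm from the turntable's axis, long side tangential, pads 45 degrees apart; the point turns with the table
- pad2 (a point): centre of one of the five green pads (52 x 38 mm, painted, flat) on the turntable's top face, 22 mm above the desk; x runs along the pad's long side, z up. 85 mm from the turntable's axis, long side tangential, pads 45 degrees apart; the point turns with the table
- pad3 (a point): centre of one of the five green pads (52 x 38 mm, painted, flat) on the turntable's top face, 22 mm above the desk; x runs along the pad's long side, z up. 85 mm from the turntable's axis, long side tangential, pads 45 degrees apart; the point turns with the table
- pad4 (a point): centre of one of the five green pads (52 x 38 mm, painted, flat) on the turntable's top face, 22 mm above the desk; x runs along the pad's long side, z up. 85 mm from the turntable's axis, long side tangential, pads 45 degrees apart; the point turns with the table
- threadlock: bystander: small green bottle with red cap, 34 mm diameter, 75 mm tall; origin under its centre
- joystick_grip: bystander: black joystick grip lying on the desk, about 240 x 70 x 40 mm; origin under its middle
- dial_cap: bystander: black dial cap, 26 mm diameter, 16 mm tall; origin under its centre
- adapter: bystander: white plug adapter, 75 x 30 x 18 mm; origin under its centre
Mind the look-alikes: they are no part of the job. What is shaped like the plate5 but yellow is not meant.

How it is judged (in metres and radians):
On the way, in this order (a step that is already met when the one before it is completed fails the run):
1. the turntable is at its loading stop (value of joint turntable below 0.05 rad), for 0.2 s.
2. every plate lies on a pad, released, with the table still at the loading stop (value of joint turntable below 0.08 rad and ((horizontal distance between plate0 and pad0 below 0.01 m and z of plate0 in the frame of pad0 below 0.009 m and angle between the x axis of plate0 and the x axis of pad0, either way round below 0.2 rad and angle between the z axis of plate0 and the z axis of pad0, either way round below 0.1 rad) or (horizontal distance between plate0 and pad1 below 0.01 m and z of plate0 in the frame of pad1 below 0.009 m and angle between the x axis of plate0 and the x axis of pad1, either way round below 0.2 rad and angle between the z axis of plate0 and the z axis of pad1, either way round below 0.1 rad) or (horizontal distance between plate0 and pad2 below 0.01 m and z of plate0 in the frame of pad2 below 0.009 m and angle between the x axis of plate0 and the x axis of pad2, either way round below 0.2 rad and angle between the z axis of plate0 and the z axis of pad2, either way round below 0.1 rad) or (horizontal distance between plate0 and pad3 below 0.01 m and z of plate0 in the frame of pad3 below 0.009 m and angle between the x axis of plate0 and the x axis of pad3, either way round below 0.2 rad and angle between the z axis of plate0 and the z axis of pad3, either way round below 0.1 rad) or (horizontal distance between plate0 and pad4 below 0.01 m and z of plate0 in the frame of pad4 below 0.009 m and angle between the x axis of plate0 and the x axis of pad4, either way round below 0.2 rad and angle between the z axis of plate0 and the z axis of pad4, either way round below 0.1 rad)) and ((horizontal distance between plate1 and pad0 below 0.01 m and z of plate1 in the frame of pad0 below 0.009 m and angle between the x axis of plate1 and the x axis of pad0, either way round below 0.2 rad and angle between the z axis of plate1 and the z axis of pad0, either way round below 0.1 rad) or (horizontal distance between plate1 and pad1 below 0.01 m and z of plate1 in the frame of pad1 below 0.009 m and angle between the x axis of plate1 and the x axis of pad1, either way round below 0.2 rad and angle between the z axis of plate1 and the z axis of pad1, either way round below 0.1 rad) or (horizontal distance between plate1 and pad2 below 0.01 m and z of plate1 in the frame of pad2 below 0.009 m and angle between the x axis of plate1 and the x axis of pad2, either way round below 0.2 rad and angle between the z axis of plate1 and the z axis of pad2, either way round below 0.1 rad) or (horizontal distance between plate1 and pad3 below 0.01 m and z of plate1 in the frame of pad3 below 0.009 m and angle between the x axis of plate1 and the x axis of pad3, either way round below 0.2 rad and angle between the z axis of plate1 and the z axis of pad3, either way round below 0.1 rad) or (horizontal distance between plate1 and pad4 below 0.01 m and z of plate1 in the frame of pad4 below 0.009 m and angle between the x axis of plate1 and the x axis of pad4, either way round below 0.2 rad and angle between the z axis of plate1 and the z axis of pad4, either way round below 0.1 rad)) and ((horizontal distance between plate2 and pad0 below 0.01 m and z of plate2 in the frame of pad0 below 0.009 m and angle between the x axis of plate2 and the x axis of pad0, either way round below 0.2 rad and angle between the z axis of plate2 and the z axis of pad0, either way round below 0.1 rad) or (horizontal distance between plate2 and pad1 below 0.01 m and z of plate2 in the frame of pad1 below 0.009 m and angle between the x axis of plate2 and the x axis of pad1, either way round below 0.2 rad and angle between the z axis of plate2 and the z axis of pad1, either way round below 0.1 rad) or (horizontal distance between plate2 and pad2 below 0.01 m and z of plate2 in the frame of pad2 below 0.009 m and angle between the x axis of plate2 and the x axis of pad2, either way round below 0.2 rad and angle between the z axis of plate2 and the z axis of pad2, either way round below 0.1 rad) or (horizontal distance between plate2 and pad3 below 0.01 m and z of plate2 in the frame of pad3 below 0.009 m and angle between the x axis of plate2 and the x axis of pad3, either way round below 0.2 rad and angle between the z axis of plate2 and the z axis of pad3, either way round below 0.1 rad) or (horizontal distance between plate2 and pad4 below 0.01 m and z of plate2 in the frame of pad4 below 0.009 m and angle between the x axis of plate2 and the x axis of pad4, either way round below 0.2 rad and angle between the z axis of plate2 and the z axis of pad4, either way round below 0.1 rad)) and ((horizontal distance between plate3 and pad0 below 0.01 m and z of plate3 in the frame of pad0 below 0.009 m and angle between the x axis of plate3 and the x axis of pad0, either way round below 0.2 rad and angle between the z axis of plate3 and the z axis of pad0, either way round below 0.1 rad) or (horizontal distance between plate3 and pad1 below 0.01 m and z of plate3 in the frame of pad1 below 0.009 m and angle between the x axis of plate3 and the x axis of pad1, either way round below 0.2 rad and angle between the z axis of plate3 and the z axis of pad1, either way round below 0.1 rad) or (horizontal distance between plate3 and pad2 below 0.01 m and z of plate3 in the frame of pad2 below 0.009 m and angle between the x axis of plate3 and the x axis of pad2, either way round below 0.2 rad and angle between the z axis of plate3 and the z axis of pad2, either way round below 0.1 rad) or (horizontal distance between plate3 and pad3 below 0.01 m and z of plate3 in the frame of pad3 below 0.009 m and angle between the x axis of plate3 and the x axis of pad3, either way round below 0.2 rad and angle between the z axis of plate3 and the z axis of pad3, either way round below 0.1 rad) or (horizontal distance between plate3 and pad4 below 0.01 m and z of plate3 in the frame of pad4 below 0.009 m and angle between the x axis of plate3 and the x axis of pad4, either way round below 0.2 rad and angle between the z axis of plate3 and the z axis of pad4, either way round below 0.1 rad)) and ((horizontal distance between plate4 and pad0 below 0.01 m and z of plate4 in the frame of pad0 below 0.009 m and angle between the x axis of plate4 and the x axis of pad0, either way round below 0.2 rad and angle between the z axis of plate4 and the z axis of pad0, either way round below 0.1 rad) or (horizontal distance between plate4 and pad1 below 0.01 m and z of plate4 in the frame of pad1 below 0.009 m and angle between the x axis of plate4 and the x axis of pad1, either way round below 0.2 rad and angle between the z axis of plate4 and the z axis of pad1, either way round below 0.1 rad) or (horizontal distance between plate4 and pad2 below 0.01 m and z of plate4 in the frame of pad2 below 0.009 m and angle between the x axis of plate4 and the x axis of pad2, either way round below 0.2 rad and angle between the z axis of plate4 and the z axis of pad2, either way round below 0.1 rad) or (horizontal distance between plate4 and pad3 below 0.01 m and z of plate4 in the frame of pad3 below 0.009 m and angle between the x axis of plate4 and the x axis of pad3, either way round below 0.2 rad and angle between the z axis of plate4 and the z axis of pad3, either way round below 0.1 rad) or (horizontal distance between plate4 and pad4 below 0.01 m and z of plate4 in the frame of pad4 below 0.009 m and angle between the x axis of plate4 and the x axis of pad4, either way round below 0.2 rad and angle between the z axis of plate4 and the z axis of pad4, either way round below 0.1 rad)) and ((horizontal distance between plate5 and pad0 below 0.01 m and z of plate5 in the frame of pad0 below 0.009 m and angle between the x axis of plate5 and the x axis of pad0, either way round below 0.2 rad and angle between the z axis of plate5 and the z axis of pad0, either way round below 0.1 rad) or (horizontal distance between plate5 and pad1 below 0.01 m and z of plate5 in the frame of pad1 below 0.009 m and angle between the x axis of plate5 and the x axis of pad1, either way round below 0.2 rad and angle between the z axis of plate5 and the z axis of pad1, either way round below 0.1 rad) or (horizontal distance between plate5 and pad2 below 0.01 m and z of plate5 in the frame of pad2 below 0.009 m and angle between the x axis of plate5 and the x axis of pad2, either way round below 0.2 rad and angle between the z axis of plate5 and the z axis of pad2, either way round below 0.1 rad) or (horizontal distance between plate5 and pad3 below 0.01 m and z of plate5 in the frame of pad3 below 0.009 m and angle between the x axis of plate5 and the x axis of pad3, either way round below 0.2 rad and angle between the z axis of plate5 and the z axis of pad3, either way round below 0.1 rad) or (horizontal distance between plate5 and pad4 below 0.01 m and z of plate5 in the frame of pad4 below 0.009 m and angle between the x axis of plate5 and the x axis of pad4, either way round below 0.2 rad and angle between the z axis of plate5 and the z axis of pad4, either way round below 0.1 rad)) and contact force between each of plate0, plate1, plate2, plate3, plate4, plate5 and the fingers below 0.05 N), for 0.2 s.
3. the turntable is at its camera stop (value of joint turntable above 2.04 rad), for 0.2 s.
At the end, for the whole second after the job is handed in: Every plate present lies flat (within 0.1 rad) on a pad of its own, centre within 10 mm of the pad's centre and long sides along the pad's within 0.2 rad, at rest; the turntable is within 0.05 rad of its camera stop and the pusher within 6 mm of home (value of joint turntable above 2.04 rad and value of joint pusher below 0.006 m and ((horizontal distance between plate0 and pad0 below 0.01 m and z of plate0 in the frame of pad0 below 0.009 m and angle between the x axis of plate0 and the x axis of pad0, either way round below 0.2 rad and angle between the z axis of plate0 and the z axis of pad0, either way round below 0.1 rad) or (horizontal distance between plate0 and pad1 below 0.01 m and z of plate0 in the frame of pad1 below 0.009 m and angle between the x axis of plate0 and the x axis of pad1, either way round below 0.2 rad and angle between the z axis of plate0 and the z axis of pad1, either way round below 0.1 rad) or (horizontal distance between plate0 and pad2 below 0.01 m and z of plate0 in the frame of pad2 below 0.009 m and angle between the x axis of plate0 and the x axis of pad2, either way round below 0.2 rad and angle between the z axis of plate0 and the z axis of pad2, either way round below 0.1 rad) or (horizontal distance between plate0 and pad3 below 0.01 m and z of plate0 in the frame of pad3 below 0.009 m and angle between the x axis of plate0 and the x axis of pad3, either way round below 0.2 rad and angle between the z axis of plate0 and the z axis of pad3, either way round below 0.1 rad) or (horizontal distance between plate0 and pad4 below 0.01 m and z of plate0 in the frame of pad4 below 0.009 m and angle between the x axis of plate0 and the x axis of pad4, either way round below 0.2 rad and angle between the z axis of plate0 and the z axis of pad4, either way round below 0.1 rad)) and ((horizontal distance between plate1 and pad0 below 0.01 m and z of plate1 in the frame of pad0 below 0.009 m and angle between the x axis of plate1 and the x axis of pad0, either way round below 0.2 rad and angle between the z axis of plate1 and the z axis of pad0, either way round below 0.1 rad) or (horizontal distance between plate1 and pad1 below 0.01 m and z of plate1 in the frame of pad1 below 0.009 m and angle between the x axis of plate1 and the x axis of pad1, either way round below 0.2 rad and angle between the z axis of plate1 and the z axis of pad1, either way round below 0.1 rad) or (horizontal distance between plate1 and pad2 below 0.01 m and z of plate1 in the frame of pad2 below 0.009 m and angle between the x axis of plate1 and the x axis of pad2, either way round below 0.2 rad and angle between the z axis of plate1 and the z axis of pad2, either way round below 0.1 rad) or (horizontal distance between plate1 and pad3 below 0.01 m and z of plate1 in the frame of pad3 below 0.009 m and angle between the x axis of plate1 and the x axis of pad3, either way round below 0.2 rad and angle between the z axis of plate1 and the z axis of pad3, either way round below 0.1 rad) or (horizontal distance between plate1 and pad4 below 0.01 m and z of plate1 in the frame of pad4 below 0.009 m and angle between the x axis of plate1 and the x axis of pad4, either way round below 0.2 rad and angle between the z axis of plate1 and the z axis of pad4, either way round below 0.1 rad)) and ((horizontal distance between plate2 and pad0 below 0.01 m and z of plate2 in the frame of pad0 below 0.009 m and angle between the x axis of plate2 and the x axis of pad0, either way round below 0.2 rad and angle between the z axis of plate2 and the z axis of pad0, either way round below 0.1 rad) or (horizontal distance between plate2 and pad1 below 0.01 m and z of plate2 in the frame of pad1 below 0.009 m and angle between the x axis of plate2 and the x axis of pad1, either way round below 0.2 rad and angle between the z axis of plate2 and the z axis of pad1, either way round below 0.1 rad) or (horizontal distance between plate2 and pad2 below 0.01 m and z of plate2 in the frame of pad2 below 0.009 m and angle between the x axis of plate2 and the x axis of pad2, either way round below 0.2 rad and angle between the z axis of plate2 and the z axis of pad2, either way round below 0.1 rad) or (horizontal distance between plate2 and pad3 below 0.01 m and z of plate2 in the frame of pad3 below 0.009 m and angle between the x axis of plate2 and the x axis of pad3, either way round below 0.2 rad and angle between the z axis of plate2 and the z axis of pad3, either way round below 0.1 rad) or (horizontal distance between plate2 and pad4 below 0.01 m and z of plate2 in the frame of pad4 below 0.009 m and angle between the x axis of plate2 and the x axis of pad4, either way round below 0.2 rad and angle between the z axis of plate2 and the z axis of pad4, either way round below 0.1 rad)) and ((horizontal distance between plate3 and pad0 below 0.01 m and z of plate3 in the frame of pad0 below 0.009 m and angle between the x axis of plate3 and the x axis of pad0, either way round below 0.2 rad and angle between the z axis of plate3 and the z axis of pad0, either way round below 0.1 rad) or (horizontal distance between plate3 and pad1 below 0.01 m and z of plate3 in the frame of pad1 below 0.009 m and angle between the x axis of plate3 and the x axis of pad1, either way round below 0.2 rad and angle between the z axis of plate3 and the z axis of pad1, either way round below 0.1 rad) or (horizontal distance between plate3 and pad2 below 0.01 m and z of plate3 in the frame of pad2 below 0.009 m and angle between the x axis of plate3 and the x axis of pad2, either way round below 0.2 rad and angle between the z axis of plate3 and the z axis of pad2, either way round below 0.1 rad) or (horizontal distance between plate3 and pad3 below 0.01 m and z of plate3 in the frame of pad3 below 0.009 m and angle between the x axis of plate3 and the x axis of pad3, either way round below 0.2 rad and angle between the z axis of plate3 and the z axis of pad3, either way round below 0.1 rad) or (horizontal distance between plate3 and pad4 below 0.01 m and z of plate3 in the frame of pad4 below 0.009 m and angle between the x axis of plate3 and the x axis of pad4, either way round below 0.2 rad and angle between the z axis of plate3 and the z axis of pad4, either way round below 0.1 rad)) and ((horizontal distance between plate4 and pad0 below 0.01 m and z of plate4 in the frame of pad0 below 0.009 m and angle between the x axis of plate4 and the x axis of pad0, either way round below 0.2 rad and angle between the z axis of plate4 and the z axis of pad0, either way round below 0.1 rad) or (horizontal distance between plate4 and pad1 below 0.01 m and z of plate4 in the frame of pad1 below 0.009 m and angle between the x axis of plate4 and the x axis of pad1, either way round below 0.2 rad and angle between the z axis of plate4 and the z axis of pad1, either way round below 0.1 rad) or (horizontal distance between plate4 and pad2 below 0.01 m and z of plate4 in the frame of pad2 below 0.009 m and angle between the x axis of plate4 and the x axis of pad2, either way round below 0.2 rad and angle between the z axis of plate4 and the z axis of pad2, either way round below 0.1 rad) or (horizontal distance between plate4 and pad3 below 0.01 m and z of plate4 in the frame of pad3 below 0.009 m and angle between the x axis of plate4 and the x axis of pad3, either way round below 0.2 rad and angle between the z axis of plate4 and the z axis of pad3, either way round below 0.1 rad) or (horizontal distance between plate4 and pad4 below 0.01 m and z of plate4 in the frame of pad4 below 0.009 m and angle between the x axis of plate4 and the x axis of pad4, either way round below 0.2 rad and angle between the z axis of plate4 and the z axis of pad4, either way round below 0.1 rad)) and ((horizontal distance between plate5 and pad0 below 0.01 m and z of plate5 in the frame of pad0 below 0.009 m and angle between the x axis of plate5 and the x axis of pad0, either way round below 0.2 rad and angle between the z axis of plate5 and the z axis of pad0, either way round below 0.1 rad) or (horizontal distance between plate5 and pad1 below 0.01 m and z of plate5 in the frame of pad1 below 0.009 m and angle between the x axis of plate5 and the x axis of pad1, either way round below 0.2 rad and angle between the z axis of plate5 and the z axis of pad1, either way round below 0.1 rad) or (horizontal distance between plate5 and pad2 below 0.01 m and z of plate5 in the frame of pad2 below 0.009 m and angle between the x axis of plate5 and the x axis of pad2, either way round below 0.2 rad and angle between the z axis of plate5 and the z axis of pad2, either way round below 0.1 rad) or (horizontal distance between plate5 and pad3 below 0.01 m and z of plate5 in the frame of pad3 below 0.009 m and angle between the x axis of plate5 and the x axis of pad3, either way round below 0.2 rad and angle between the z axis of plate5 and the z axis of pad3, either way round below 0.1 rad) or (horizontal distance between plate5 and pad4 below 0.01 m and z of plate5 in the frame of pad4 below 0.009 m and angle between the x axis of plate5 and the x axis of pad4, either way round below 0.2 rad and angle between the z axis of plate5 and the z axis of pad4, either way round below 0.1 rad)) and linear speed of each of plate0, plate1, plate2, plate3, plate4, plate5 below 0.02 m/s); the robot touches nothing.
It fails at once if a bystander (bottle, joystick grip, dial cap, adapter) is pushed more than 40 mm away or knocked over (distance of any of threadlock, joystick_grip, dial_cap, adapter from where it was at the start of the episode above 0.04 m or angle between threadlock's own z axis and vertical above 0.8 rad).
Of plate3, plate4, plate5 only 1 to 2 are there at a start; the rules pass over those that are not, and their reading is None.
At some moment in a run one of plate0, plate1, plate2, plate3, plate4, plate5 may be knocked a few centimetres aside while the robot is not near it.
Once in a run the grip may slacken for a moment while it holds something.
It also fails if it takes over 210 s, if anything falls off the work surface, if the arm or the gripper's body presses on something with over 40 N, if the wrist force passes 120 N, or if a joint passes its speed limit or range.

## Robot

A 6-joint arm with a two-finger parallel gripper is mounted at the origin on the work surface. World frame = base frame: x ahead of the robot, y to its left, z up, the work surface at z = 0. Lengths are in mm, angles in rad, forces in N, time in s.
With the tool pointing down it reaches from about 300 to 775 mm from the base axis. Payload 14.6 kg.
Tool frame: the origin (TCP) lies midway between the tips of the shut fingers; the grasp point (between the pads) lies manip.grasp_offset behind it (manip.grasp_offset is the distance from the TCP to the grasp point, in mm); z points along the fingers, y is the direction in which the jaws open and shut (so a half turn about z gives the same grasp; the last joint's range is limited). The gripper opens to 94 mm and grips with 3 to 60 N. Pads are 16 mm wide; open, the fingers measure 119 mm over their backs; the gripper's body (75 mm by 177 mm) begins 78 mm behind the grasp point.
Start: joints at [-0.067, 0.3, 1.521, -0, 1.321, -0.067], TCP at [549.99, -0.002, 205.446] pointing down, gripper open.
Joint ranges: [-3.03, 3.03], [-0.79, 2.21], [0.23, 2.52], [-1.04, 4.18], [0, 3.07], [-2.55, 2.55]. Speed limits (rad/s): [2.22, 2.22, 2.57, 3.14, 3.14, 3.14].

## Interface

Orientations are given as [roll, pitch, yaw] about the fixed x, y, z axes, in that order (R = Rz(yaw) Ry(pitch) Rx(roll)).
In Python, from cell import monitor, vision, order, manip gives the robot as it stands.
- The arm moves only by the shell command python3 -m jog 'ROWS' [FORCE]. ROWS is JSON, a list of rows, each a list of 7 numbers: the shift along the tool's x, y, z in cm, then the turn, a rotation vector about the tool's x, y, z in rad, then the opening in per cent of the stroke, from 0 (shut) to 100 (fully open). In form: [[tx, ty, tz, rx, ry, rz, jaw], ...]. A call has 1 to 8 rows; each row shifts and turns the commanded pose from where the row before left it, along the tool's axes as they then stand; what a row does not reach is not made up. A row lasts 1/10 s, in which the tool goes at most 50 mm and 8.59 degrees, less where a joint would pass 70% of its speed; a pose out of reach is approached as far as the arm can. A call is refused whole if a number of a shift passes 5 or a number of a turn 0.15, either way. A call with a gripper value outside its range is refused whole. The fingers move at their own pace and stop on an object; FORCE is the grip in N (left out, the last holds). Time passes only in rows, so rows that do not move let the fingers close. It gives the time, the measured TCP pose, the force and the opening at its end, in the units of the state.
- monitor.read_state(): the state, without advancing time (a new reading comes with each control period).
- vision.camera(name): name is "scene" or "side" or "wrist"; returns a dict with "color" (384x512x3 uint8, blue, green, red), "fx", "fy", "cx", "cy" (pixels), "distortion" ([k1, k2, p1, p2, k3] as OpenCV has them; the pictures are not rectified), "cam_to_world" (4x4, takes a point from camera to world coordinates); the wrist camera has in their place "tool_from_camera" (4x4, takes a point from camera to tool coordinates, whose origin is the TCP and whose axes are the flange's). Camera axes: x right, y down, z forward; pixel columns grow to the right and rows downward; lengths in mm; the calibration is good to about 2 mm. A picture is of the moment at which its call begins: read the wrist's pose just before it. There is no depth.
- order.sign_off(): hands the job in, once; it reports no verdict.
The state is a dict: "clock": time; "joints": joint angles; "qd": joint speeds; "effort": joint torques, N m; "eef_pos": TCP position; "eef_rot": TCP orientation; "wrist_force": force on the tool from outside, world axes, zero at the start; "moment": the same for the moment, N m; "finger_gap": finger opening in mm.
Only numpy, scipy, OpenCV 4.12 (cv2) and the standard library are available. Lean on these libraries where they do the work, as an engineer would, in place of code of your own. Each camera call takes 0.05 s, during which the arm holds its last target.

## Working session

There is one attempt and no reset: what is moved stays moved. The work goes in short steps, Python scripts to look and compute and a shell command to move; the robot and the scene stay as the last step left them, time stands still between calls to the robot, and variables do not carry over. Pictures are saved under pics/ and viewed, and the job is handed in when it is done.

```bash
ls -la; mkdir -p pics; python3 - <<'E'
from cell import monitor, vision, order, manip
import cv2
print(monitor.read_state()); print([a for a in dir(manip) if a[0]!='_'], manip.grasp_offset)
for n in ("scene","side","wrist"):
    c=vision.camera(n); cv2.imwrite(f"pics/{n}0.png",c["color"])
    print(n,{k:v for k,v in c.items() if k!="color"})
E
```

```text
total 12
drwxr-xr-x  3 agent agent 4096 Dec  6 12:02 .
drwxr-xr-x 23 root  root  4096 Dec  6 12:02 ..
drwxr-xr-x  2 agent agent 4096 Dec  6 12:02 pics
{'clock': 0.0, 'joints': array([-6.65829524e-02,  3.00488642e-01,  1.52161288e+00,  1.94486616e-05,
        1.32068485e+00, -6.66372351e-02]), 'qd': array([-0.00119633, -0.00069858,  0.00177697,  0.00027485,  0.00242629,
       -0.00078372]), 'effort': array([-1.53750298e-03, -5.31805658e+01, -3.52735734e+01,  7.07558286e-02,
        2.43994006e-02, -4.79655944e-05]), 'eef_pos': array([5.49727598e+02, 2.97179944e-02, 2.04863256e+02]), 'eef_rot': array([-3.14040284e+00, -9.82830230e-05,  1.57084573e+00]), 'wrist_force': array([ 0.24757444, -0.01242418,  0.06372663]), 'moment': array([-0.03370077, -0.00627021,  0.0587365 ]), 'finger_gap': 94.05529350811712}
['Unreachable', 'grasp_offset'] 18.8
scene {'fx': 402.32652186449417, 'fy': 402.32652186449417, 'cx': 257.82400224141554, 'cy': 189.69126461246717, 'distortion': array([-0.09177225,  0.        ,  0.        ,  0.        ,  0.        ]), 'cam_to_world': array([[-5.36267389e-02,  8.55998
[... 717 characters left out ...]
695520e-01, -6.41634156e-01,
         6.57249867e+02],
       [ 0.00000000e+00,  0.00000000e+00,  0.00000000e+00,
         1.00000000e+00]])}
wrist {'fx': 273.5549392828601, 'fy': 273.5549392828601, 'cx': 251.74151569253638, 'cy': 194.00312264185197, 'distortion': array([-0.05611147,  0.        ,  0.        ,  0.        ,  0.        ]), 'tool_from_camera': array([[ 1.32688243e-03, -9.61123670e-01, -2.76115069e-01,
         8.13020573e+01],
       [ 9.99998112e-01,  1.66731417e-03, -9.98189591e-04,
        -2.81232871e-01],
       [ 1.41975421e-03, -2.76113223e-01,  9.61124067e-01,
        -1.78431305e+02],
       [ 0.00000000e+00,  0.00000000e+00,  0.00000000e+00,
         1.00000000e+00]])}
```

View pics/scene0.png

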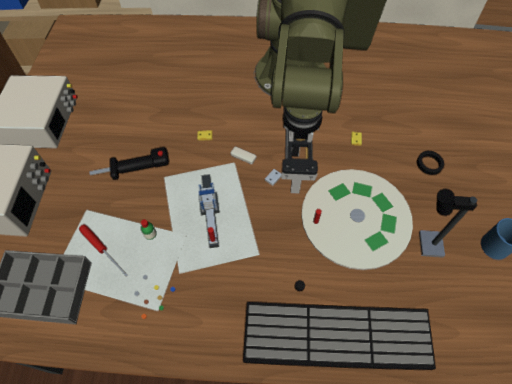

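View pics/side0.png

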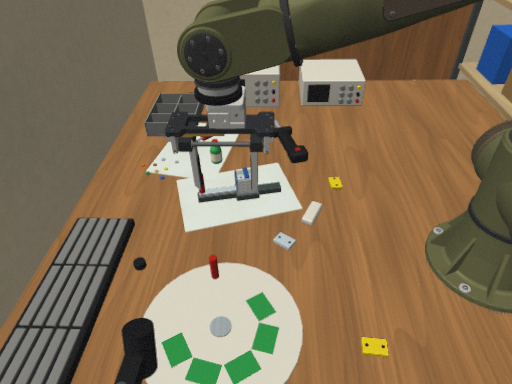

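View pics/wrist0.png

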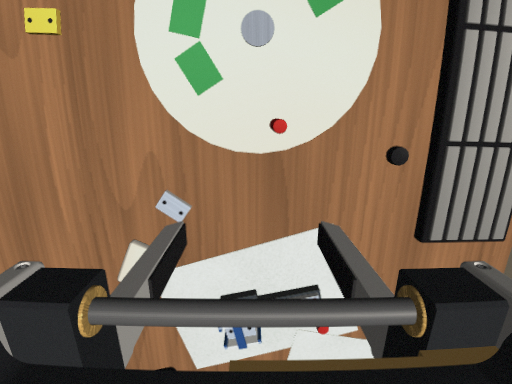

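```bash
cat > h.py <<'E'
import numpy as np, cv2
from cell import monitor, vision, order, manip
from scipy.spatial.transform import Rotation as Rn
def shot(n,save=None):
    s=monitor.read_state(); c=vision.camera(n)
    if n=="wrist":
        T=np.eye(4); T[:3,:3]=Rn.from_euler('xyz',s["eef_rot"]).as_matrix(); T[:3,3]=s["eef_pos"]
        c["T"]=T@c["tool_from_camera"]
    else: c["T"]=c["cam_to_world"]
    c["K"]=np.array([[c["fx"],0,c["cx"]],[0,c["fy"],c["cy"]],[0,0,1]])
    if save: cv2.imwrite(f"pics/{save}.png",c["color"])
    return c
def toplane(c,px,z):
    p=cv2.undistortPoints(np.array(px,float).reshape(-1,1,2),c["K"],np.array(c["distortion"])).reshape(-1,2)
    d=np.c_[p,np.ones(len(p))]@c["T"][:3,:3].T; o=c["T"][:3,3]
    return o+d*((z-o[2])/d[:,2])[:,None]
def proj(c,P):
    Ti=np.linalg.inv(c["T"]); P=np.array(P,float).reshape(-1,3)
    q=cv2.projectPoints(P,cv2.Rodrigues(Ti[:3,:3])[0],Ti[:3,3],c["K"],np.array(c["distortion"]))[0]
    return q.reshape(-1,2)
def hsv(c): return cv2.cvtColor(c["color"],cv2.COLOR_BGR2HSV)
def mask(c,kind):
    h=hsv(c); H,S,V=[h[...,i].astype(int) for i in range(3)]
    if kind=="red": m=((H<8)|(H>172))&(S>180)&(V>70)
    if kind=="green": m=(H>50)&(H<75)&(S>130)&(V>60)
    if kind=="disc": m=(S<60)&(V>200)
    if kind=="plate": m=(H>95)&(H<125)&(S>15)&(S<90)&(V>120)
    if kind=="blue": m=(H>100)&(H<125)&(S>120)
    return m.astype(np.uint8)
def blobs(c,kind,amin=15):
    m=mask(c,kind); n,l,st,ce=cv2.connectedComponentsWithStats(m)
    return [(st[i,4],ce[i],cv2.findContours((l==i).astype(np.uint8),cv2.RETR_EXTERNAL,cv2.CHAIN_APPROX_NONE)[0][0]) for i in range(1,n) if st[i,4]>=amin]
E
python3 - <<'E'
from h import *
np.set_printoptions(precision=1,suppress=True)
for n in ("scene","side","wrist"):
    c=shot(n)
    print(n)
    for k,z in (("red",70),("green",22),("plate",10),("blue",70)):
        for a,ce,ct in blobs(c,k): print(k,a,ce,toplane(c,ce,z)[0])
    b=max(blobs(c,"disc",500),key=lambda b:b[0] if n!="x" else 0)
    W=toplane(c,b[2].reshape(-1,2),22)[:,:2]
    (x,y),r=cv2.minEnclosingCircle(W.astype(np.float32)); print("disc",b[0],x,y,r)
    im=cv2.resize(c["color"],None,fx=3,fy=3,interpolation=cv2.INTER_CUBIC)
    if n=="scene": cv2.imwrite("pics/sc1.png",im[400:800,400:1200])
    if n=="side": cv2.imwrite("pics/si1.png",im[400:800,400:1200])
E
```

```text
scene
red 21 [159.8 152.9] [ 411.9 -370.3   70. ]
red 47 [317.  215.6] [587.3  66.1  70. ]
red 39 [144.2 222.8] [ 631.1 -370.9   70. ]
red 241 [ 91.8 237.8] [ 680.4 -496.2   70. ]
red 54 [211.1 233.7] [ 651.6 -197.5   70. ]
green 157 [361.7 189.4] [473.2 199.7  22. ]
green 170 [339.1 191.5] [483.4 135.7  22. ]
green 172 [382.1 202.1] [511.5 253.1  22. ]
green 183 [388.2 223. ] [575.  263.1  22. ]
green 70 [147.5 228.9] [ 625.5 -375.    22. ]
green 198 [376.1 240.7] [627.9 225.5  22. ]
plate 40 [ 98.8 170.9] [ 442.2 -561.3   10. ]
plate 118 [273.1 176.5] [435.9 -49.1  10. ]
plate 17 [199.  187.6] [ 484.1 -257.    10. ]
plate 40 [208.  188.1] [ 484.1 -231.4   10. ]
plate 97 [207.2 197.8] [ 515.9 -229.8   10. ]
plate 160 [210.6 219.2] [ 581.8 -212.8   10. ]
plate 134 [357. 215.] [548.6 183.6  10. ]
blue 231 [12.2  3.9] [ -296.4 -1116.1    70. ]
blue 51 [206.2 191.7] [ 531.4 -224.    70. ]
blue 217 [497.3 236.2] [624.7 528.7  70. ]Traceback (most recent call last):
  File "<stdin>", line 8, in <module>
ValueError: max() iterable argument is empty
```

```bash
sed -i 's/m=(S<60)&(V>200)/m=(S<70)\&(V>165)\&(H<60)\&(H>10)/' h.py
python3 - <<'E'
from h import *
np.set_printoptions(precision=1,suppress=True)
for n in ("scene","side","wrist"):
    c=shot(n)
    print(n)
    if n!="scene":
     for k,z in (("red",70),("green",22),("plate",10),("blue",70)):
        for a,ce,ct in blobs(c,k): print(k,a,ce,toplane(c,ce,z)[0])
    for b in sorted(blobs(c,"disc",500),key=lambda b:-b[0])[:2]:
      W=toplane(c,b[2].reshape(-1,2),22)[:,:2]
      (x,y),r=cv2.minEnclosingCircle(W.astype(np.float32)); print("disc",b[0],b[1],x,y,r)
    im=cv2.resize(c["color"],None,fx=3,fy=3,interpolation=cv2.INTER_CUBIC)
    if n=="scene": cv2.imwrite("pics/sc1.png",im[400:800,400:1200])
    if n=="side": cv2.imwrite("pics/si1.png",im[400:800,400:1200])
E
```

```text
scene
disc 7039 [355.2 220.3] 556.1067504882812 179.97589111328125 149.5799102783203
disc 2754 [ 28.2 100.9] 180.91831970214844 -886.5335693359375 155.88832092285156
side
red 19 [205.1 137.3] [ 660.5 -389.9   70. ]
red 17 [296.9 148.6] [ 395.2 -332.3   70. ]
red 23 [202.4 188.6] [ 633.7 -154.3   70. ]
red 146 [213.5 265.5] [576.9  81.8  70. ]
green 70 [215.3 149.6] [ 635.8 -397.6   22. ]
green 410 [260.3 306. ] [483.9 138.8  22. ]
green 519 [265.2 338. ] [473.2 203.4  22. ]
green 589 [176.4 349.3] [628.  228.6  22. ]
green 645 [242.  366.9] [511.1 255.8  22. ]
green 639 [202.9 371.9] [575.8 265.9  22. ]
plate 16 [214.1 190.8] [ 618.2 -217.7   10. ]
plate 69 [282.2 240.2] [438.9 -43.   10. ]
blue 1547 [496.9  54.5] [ -435.6 -1015.8    70. ]
blue 38 [245.6 172.5] [ 531.7 -220.7   70. ]
disc 12413 [224.6 322.7] 556.1731567382812 183.25953674316406 149.97227478027344
disc 4677 [223.2 194.2] 590.2127685546875 -289.40606689453125 248.6227264404297
wrist
red 148 [278.8 125.5] [579.4  70.9  70. ]
red 50 [322.4 329.3] [ 649.8 -208.4   70. ]
green 1057 [186.7  16.6] [471.6 196.6  22. ]
green 295 [321.8   5.1] [631.5 209.4  22. ]
green 1238 [198.2  67.9] [483.  138.7  22. ]
plate 907 [257.   27.8] [555.3 187.2  10. ]
plate 511 [172.5 206.6] [434.4 -45.2  10. ]
plate 23 [313.2 296.9] [ 648.5 -198.5   10. ]
plate 19 [219.8 328.6] [ 495.7 -262.1   10. ]
plate 105 [231.5 335.4] [ 515.1 -276.3   10. ]
plate 104 [248.3 331.1] [ 543.6 -266.9   10. ]
blue 168 [239.3 337. ] [ 531.8 -221.6   70. ]
blue 32 [258.8 334.5] [ 559.7 -217.1   70. ]
blue 26 [225.2 341.3] [ 511.2 -229.8   70. ]
disc 26752 [261.8  68.9] 555.375 182.8368682861328 149.5297393798828
disc 2317 [265.1 264.8] 548.7476196289062 -141.41424560546875 117.01661682128906
```

View pics/sc1.png

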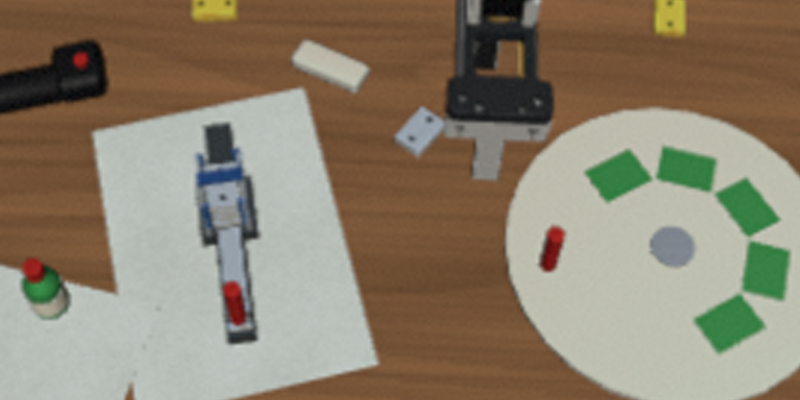

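View pics/si1.png

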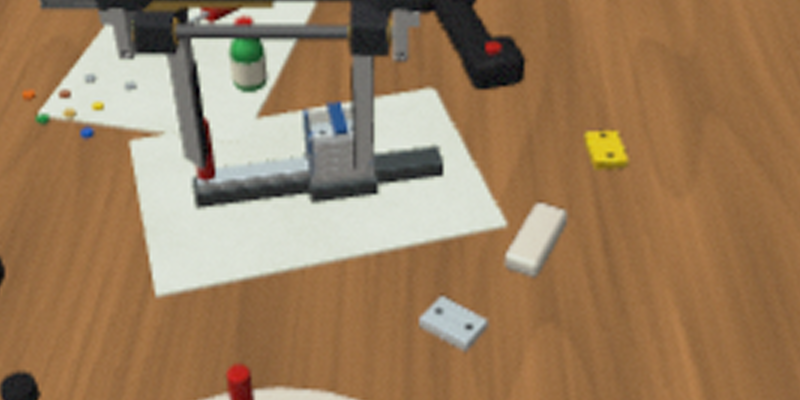

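```bash
cat >> h.py <<'E'
def ray(c,px):
    a=toplane(c,[px],0)[0]; o=c["T"][:3,3]; d=a-o; return o,d/np.linalg.norm(d)
def tri(L):
    A=np.zeros((3,3));b=np.zeros(3)
    for c,px in L:
        o,d=ray(c,px); M=np.eye(3)-np.outer(d,d); A+=M;b+=M@o
    X=np.linalg.solve(A,b)
    return X,[round(float(np.linalg.norm((np.eye(3)-np.outer(ray(c,p)[1],ray(c,p)[1]))@(X-c["T"][:3,3]))),1) for c,p in L]
E
python3 - <<'E'
from h import *
np.set_printoptions(precision=1,suppress=True)
C={n:shot(n) for n in ("scene","side","wrist")}
def red(n,near): return min(blobs(C[n],"red"),key=lambda b:np.hypot(*(b[1]-near)))
P={"scene":(317,215),"side":(213,265),"wrist":(279,125)}
for n in P: 
    b=red(n,P[n]); q=b[2].reshape(-1,2); print(n,b[1],q.min(0),q.max(0))
print(tri([(C[n],red(n,P[n])[1]) for n in ("scene","side")]))
Hn={"scene":(211,234),"side":(202,189)}
print(tri([(C[n],red(n,Hn[n])[1]) for n in Hn]), [red(n,Hn[n])[1] for n in Hn],toplane(C["wrist"],red("wrist",(322,329))[1],80))
# post axis from two views: project candidate along
cs=np.array([555.8,182.])
pads=[(483.5,137),(473.2,201.5),(511.3,254.5),(575.4,264.5),(628,227)]
for p in pads: d=np.array(p)-cs; print(np.hypot(*d),np.degrees(np.arctan2(d[1],d[0])))
# stand base
print(toplane(C["scene"],[(433,244)],0))
im=cv2.resize(C["scene"]["color"],None,fx=4,fy=4,interpolation=cv2.INTER_CUBIC)
cv2.imwrite("pics/st.png",im[680:1080,1580:2048])
cv2.imwrite("pics/mag.png",im[650:1050,700:1000])
E
```

```text
scene [317.  215.7] [314 210] [320 222]
side [213.6 265.6] [209 255] [218 277]
wrist [278.7 125.4] [272 119] [285 132]
(array([579.5,  68.4,  53.7]), [0.6, 0.6])
(array([ 640.8, -199.6,   33.8]), [6.0, 6.0]) [array([211.1, 233.7]), array([202.1, 189.7])] [[ 646.6 -199.3   80. ]]
85.16037811095012 -148.10159161069325
84.87054848414728 166.71695859925518
85.06762016184534 121.54131539138497
84.79628529599631 76.63567279932543
85.07549588453779 31.93399553070423
[[621. 386.   0.]]
```

View pics/st.png

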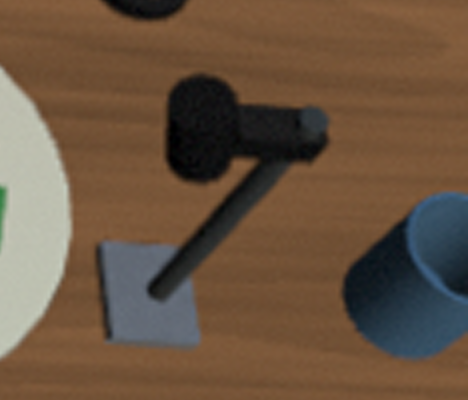

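View pics/mag.png

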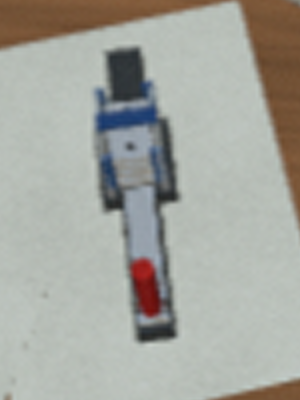

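```bash
python3 -m jog '[[2.28,1,2,0,0,0,100],[2.28,1,3,0,0,0,100],[2.28,0.98,3,0,0,0,100],[0,0,3,0,0,-0.1,60],[0,0,3,0,0,-0.1,60],[0,0,3,0,0,0,60],[0,0,0,0,0,0,60]]' 20
```

```text
clock: 1.2
eef_pos: [577.7, 68.3, 31.8]
eef_rot: [-3.135, -0.001, 1.771]
wrist_force: [0.4, 0.2, 0.8]
finger_gap: 65.7
```

```bash
python3 -m jog '[[0,0,-0.3,0,0,0,24],[0,0,0,0,0,0,24],[0,0,0,0,0,0,24],[0,0,0,0,0,0,24],[0,0,0,0,0,0,24]]' 20; python3 - <<'E'
from h import *
shot("side","s2"); shot("wrist","w2")
E
```

```text
clock: 1.7
eef_pos: [580.0, 68.4, 39.0]
eef_rot: [3.141, 0.0, 1.771]
wrist_force: [0.3, -0.3, 0.4]
finger_gap: 25.6
```

View pics/s2.png

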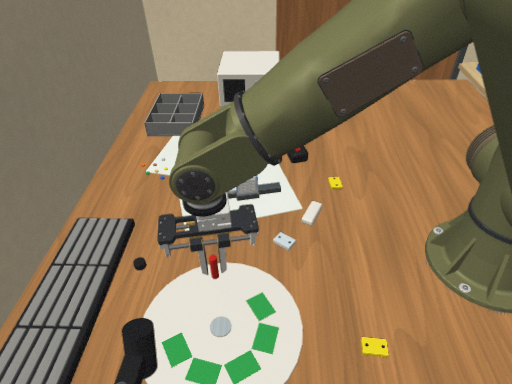

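View pics/w2.png

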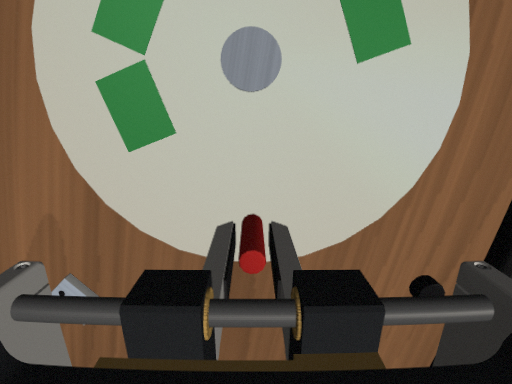

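```bash
python3 -m jog '[[0.057,1.148,0,0,0,-0.1,24],[0.057,1.148,0,0,0,-0.1,24],[0.057,1.148,0,0,0,-0.1,24],[0.057,1.148,0,0,0,-0.1,24],[0.057,1.148,0,0,0,-0.1,24],[0.057,1.148,0,0,0,-0.1,24],[0.057,1.148,0,0,0,-0.1,24],[0,0,0,0,0,0,24]]'; python3 - <<'E'
from h import *
p=monitor.read_state()["eef_pos"][:2]-[555.8,182]; print(np.hypot(*p),np.degrees(np.arctan2(p[1],p[0])))
E
```

```text
clock: 2.6
eef_pos: [647.4, 110.3, 38.3]
eef_rot: [3.141, 0.0, 2.473]
wrist_force: [-1.3, -0.3, -0.8]
finger_gap: 22.6
116.32506274470768 -38.05975871740884
```

```bash
python3 -m jog '[[0.057,1.148,0,0,0,-0.1,24],[0.057,1.148,0,0,0,-0.1,24],[0.057,1.148,0,0,0,-0.1,24],[0.057,1.148,0,0,0,-0.1,24],[0.057,1.148,0,0,0,-0.1,24],[0.057,1.148,0,0,0,-0.1,24],[0.057,1.148,0,0,0,-0.1,24],[0,0,0,0,0,0,24]]'; python3 - <<'E'
from h import *
p=monitor.read_state()["eef_pos"][:2]-[555.8,182]; print(np.hypot(*p),np.degrees(np.arctan2(p[1],p[0])))
E
```

```text
clock: 3.4
eef_pos: [671.6, 185.1, 38.3]
eef_rot: [3.141, -0.0, -3.112]
wrist_force: [0.5, -0.6, -0.5]
finger_gap: 22.7
115.8130947650797 1.556791716273412
```

```bash
python3 -m jog '[[0.04,0.9,0,0,0,-0.08,24],[0.04,0.8,0,0,0,-0.07,24],[0,0.3,0,0,0,0,24],[0,0.2,0,0,0,0,24],[0,0,0,0,0,0,24],[0,0,0,0,0,0,24]]'; python3 - <<'E'
from h import *
s=monitor.read_state();p=s["eef_pos"][:2]-[555.8,182]; print(s["wrist_force"],np.hypot(*p),np.degrees(np.arctan2(p[1],p[0])))
E
```

```text
clock: 4.0
eef_pos: [669.7, 202.4, 38.4]
eef_rot: [-3.138, -0.0, -2.97]
wrist_force: [3.7, -17.3, 0.1]
finger_gap: 23.0
[  3.69663965 -17.25301106   0.08563576] 115.72461654702929 10.144614542224023
```

```bash
python3 -m jog '[[0,-0.4,0,0,0,0,40],[0,0,0,0,0,0,40],[0,0,-4,0,0,0,60],[0,0,-4,0,0,0,70],[0,0,-4,0,0,0.1,70],[0,0,-3,0,0,0.15,70],[0,0,0,0,0,0.15,70]]'; python3 - <<'E'
from h import *
np.set_printoptions(precision=1,suppress=True)
cs=np.array([555.8,182.])
for n in ("scene","side","wrist"):
    c=shot(n,n+"3"); print(n)
    for a,ce,ct in blobs(c,"green",100):
        w=toplane(c,ce,22)[0][:2]; d=w-cs; print(ce,w,np.hypot(*d),np.degrees(np.arctan2(d[1],d[0])))
E
```

```text
clock: 4.7
eef_pos: [671.0, 202.8, 194.1]
eef_rot: [3.138, 0.007, 2.912]
wrist_force: [0.0, 0.3, -1.3]
finger_gap: 65.8
scene
[340.8 190.8] [481.  140.6] 85.52556591190522 -151.04443114024704
[326.5 205.9] [531.  99.] 86.57412113109103 -106.623483498388
[329.8 227.6] [596.1 105.7] 86.27103192005349 -62.13628933104763
side
[204.4 291.4] [596.3 108.5] 83.91477068275125 -61.17759196367758
[237.3 289.4] [531.  102.3] 83.52771376683013 -107.30590236351317
[261.8 308.2] [480.9 143.6] 84.14753615488328 -152.8542498867263
[264.4 340.8] [474.6 208.8] 85.48875167535137 161.75234982567113
[239.  368.3] [516.1 258.4] 86.09389255917301 117.47344424715816
wrist
[217.1  16.3] [474.6 207.5] 85.09050062614486 162.5747178301877
[164.4  36. ] [480.3 143.2] 84.85908114686856 -152.78482591255613
[267.9  42.6] [514.7 257.7] 86.18049377617275 118.49196968272874
[143.8  88.8] [530.3 102. ] 84.01821555074086 -107.70094184886601
[164.8 140.4] [595.1 108.5] 83.32743722885306 -61.84480297359363
```

View pics/scene3.png

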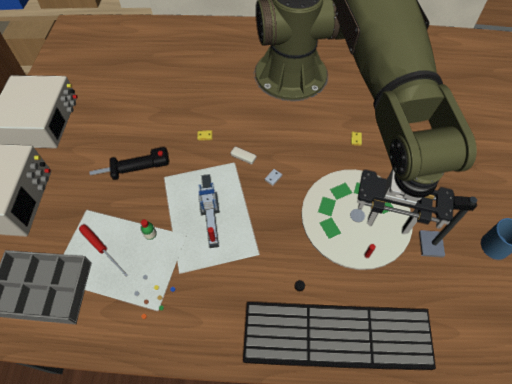

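View pics/side3.png

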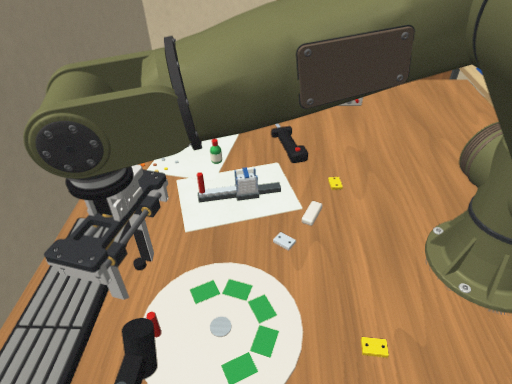

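View pics/wrist3.png

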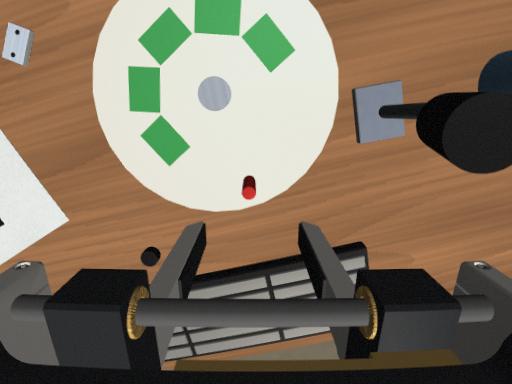

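```bash
cat >> h.py <<'E'
def delta(x,y,z=None,ang=None):
    """tool-axis shift cm (translation before rotation), rz rad to bring tool y to angle ang deg (mod 180)"""
    s=monitor.read_state(); R=Rn.from_euler('xyz',s["eef_rot"]).as_matrix()
    p=s["eef_pos"]; d=np.array([x,y,p[2] if z is None else z])-p
    t=R.T@d/10; cur=np.degrees(np.arctan2(R[1,1],R[0,1])); 
    r=0 if ang is None else -((ang-cur+90)%180-90)
    print("shift cm",t.round(2),"per row(4.5)",int(np.ceil(np.linalg.norm(t)/4.5)),"rz",round(np.radians(r),3),"cur y-angle",round(cur,1),"pos",p.round(1),"q6",s["joints"][5].round(2),"grip",round(s["finger_gap"],1))
E
python3 -c "
from h import *
delta(436,-46,150,57)"
```

```text
shift cm [ 17.39 -29.32   3.82] per row(4.5) 8 rz 0.357 cur y-angle 77.4 pos [669.5 202.3 188.1] q6 -1.11 grip 65.6
```

```bash
python3 -m jog '[[2.17,-3.67,0.3,0,0,0,70],[2.17,-3.67,0.5,0,0,0,70],[2.17,-3.67,0.5,0,0,0,70],[2.17,-3.67,0.5,0,0,0,70],[2.17,-3.67,0.5,0,0,0,70],[2.17,-3.67,0.5,0,0,0,70],[2.17,-3.67,0.5,0,0,0,70],[2.17,-3.67,0.5,0,0,0,70]]'; python3 -m jog '[[0,0,0,0,0,0.12,70],[0,0,0,0,0,0.12,70],[0,0,0,0,0,0.117,70],[0,0,0,0,0,0,70],[0,0,0,0,0,0,70]]'
python3 - <<'E'
from h import *
np.set_printoptions(precision=1,suppress=True)
c=shot("wrist","w4"); print(monitor.read_state()["eef_pos"])
for a,ce,ct in blobs(c,"plate",150):
    w=toplane(c,ct.reshape(-1,2),10)[:,:2].astype(np.float32); print(a,ce,cv2.minAreaRect(w))
delta(436,-46,3)
E
```

```text
clock: 5.65
eef_pos: [434.2, -46.9, 149.5]
eef_rot: [3.142, -0.001, 2.925]
wrist_force: [1.3, -1.0, -0.3]
finger_gap: 66.0
clock: 6.15
eef_pos: [435.8, -46.1, 150.0]
eef_rot: [-3.141, -0.001, 2.569]
wrist_force: [-0.8, 0.2, 0.5]
finger_gap: 66.0
[435.9 -46.  150.1]
791 [470.3 169.5] ((563.080322265625, 191.5319061279297), (40.72377014160156, 38.68920135498047), 57.490753173828125)
784 [250.4 183.6] ((432.7252197265625, -45.72134017944336), (28.502765655517578, 42.2960205078125), 54.54557418823242)
505 [221.  344.9] ((617.349365234375, -214.38677978515625), (85.3707046508789, 21.66812515258789), 13.171236991882324)
shift cm [-0.   0.  14.7] per row(4.5) 4 rz 0.0 cur y-angle 57.2 pos [435.9 -46.  150.1] q6 -1.19 grip 65.9
```

View pics/w4.png

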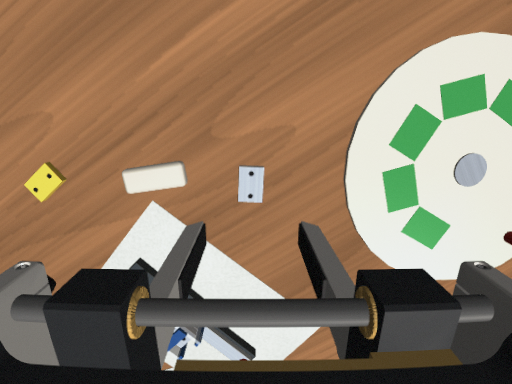

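```bash
python3 -m jog '[[0.25,-0.14,3.5,0,0,0.047,60],[0,0,3.5,0,0,0,55],[0,0,3.5,0,0,0,55],[0,0,3,0,0,0,55],[0,0,1.25,0,0,0,55],[0,0,0,0,0,0,55],[0,0,0,0,0,0,55]]'; python3 -m jog '[[0,0,0,0,0,0,20],[0,0,0,0,0,0,20],[0,0,0,0,0,0,20],[0,0,0,0,0,0,20],[0,0,0,0,0,0,20],[0,0,0,0,0,0,20]]' 30
```

```text
clock: 6.9
eef_pos: [433.1, -45.9, 2.6]
eef_rot: [-3.141, -0.001, 2.52]
wrist_force: [0.4, 0.2, -0.2]
finger_gap: 51.6
clock: 7.5
eef_pos: [433.4, -46.0, 3.1]
eef_rot: [3.141, 0.0, 2.517]
wrist_force: [-1.2, 0.6, 4.5]
finger_gap: 29.5
```

```bash
python3 -m jog '[[0,0,-2,0,0,0,20],[0,0,-3,0,0,0,20],[0,0,-3,0,0,0,20],[0,0,0,0,0,0,20]]'; python3 -c "
from h import *
delta(480.5,142.5,60,27.5)"
```

```text
clock: 7.9
eef_pos: [434.9, -46.3, 86.0]
eef_rot: [3.139, 0.005, 2.517]
wrist_force: [0.5, 0.5, -0.1]
finger_gap: 29.6
shift cm [ 7.36 17.97  2.61] per row(4.5) 5 rz 0.466 cur y-angle 54.2 pos [434.9 -46.3  86. ] q6 -1.14 grip 29.6
```

```bash
python3 -m jog '[[1.2,2.9,0,0,0,0,20],[1.2,3,0,0,0,0,20],[1.24,3.03,0,0,0,0,20],[1.24,3.03,0.3,0,0,0,20],[1.24,3.03,1,0,0,0,20],[1.24,2.98,1,0,0,0,20]]'; python3 -m jog '[[0,0,0,0,0,0.12,20],[0,0,0,0,0,0.12,20],[0,0,0,0,0,0.12,20],[0,0,0,0,0,0.106,20],[0,0,0,0,0,0,20],[0,0,0,0,0,0,20]]'; python3 -c "
from h import *
delta(480.5,142.5,26,27.5); shot('wrist','w5')
"
```

```text
clock: 8.5
eef_pos: [478.5, 144.2, 58.7]
eef_rot: [-3.141, -0.0, 2.517]
wrist_force: [1.1, -0.2, -0.4]
finger_gap: 29.9
clock: 9.1
eef_pos: [478.4, 142.7, 59.3]
eef_rot: [-3.141, -0.0, 2.054]
wrist_force: [-0.3, -0.7, -0.8]
finger_gap: 29.7
shift cm [-0.12  0.18  3.33] per row(4.5) 1 rz 0.003 cur y-angle 27.7 pos [478.4 142.7  59.3] q6 -0.27 grip 29.7
```

View pics/w5.png

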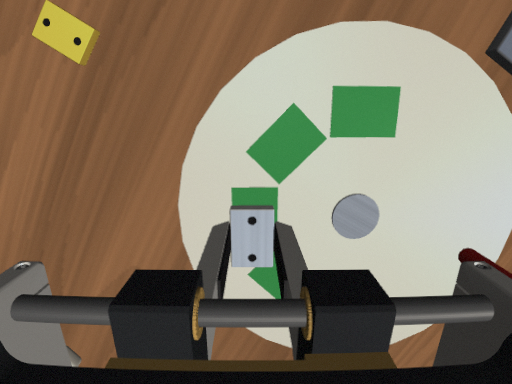

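```bash
python3 -m jog '[[-0.12,0.18,1.3,0,0,0,20],[0,0,1.3,0,0,0,20],[0,0,0.75,0,0,0,20],[0,0,0,0,0,0,20],[0,0,0,0,0,0,20]]'; python3 -m jog '[[0,0,0,0,0,0,45],[0,0,0,0,0,0,45],[0,0,0,0,0,0,50],[0,0,-2,0,0,0,50],[0,0,-4,0,0,0,60],[0,0,-4,0,0,0,60],[0,0,0,0,0,0,60]]'; python3 - <<'E'
from h import *
np.set_printoptions(precision=1,suppress=True)
c=shot("wrist","w6"); print(monitor.read_state()["eef_pos"])
for a,ce,ct in blobs(c,"plate",150):
    w=toplane(c,ct.reshape(-1,2),32)[:,:2].astype(np.float32); print(a,ce,cv2.minAreaRect(w))
# magazine
delta(533,-222,200,-80)
E
```

```text
clock: 9.65
eef_pos: [480.6, 142.5, 25.8]
eef_rot: [-3.141, -0.0, 2.051]
wrist_force: [0.1, -0.1, -0.3]
finger_gap: 29.3
clock: 10.35
eef_pos: [483.0, 143.1, 131.4]
eef_rot: [3.134, 0.002, 2.051]
wrist_force: [-0.3, 0.2, -0.2]
finger_gap: 56.2
[481.9 142.8 128.6]
2684 [470.2  55.1] ((609.8702392578125, 370.5010986328125), (52.71855545043945, 61.98020553588867), 88.05746459960938)
1015 [248.8 193.8] ((480.11737060546875, 142.8476104736328), (28.34547233581543, 42.138465881347656), 28.17630386352539)
948 [326.4 190.5] ((551.5560913085938, 184.3875274658203), (37.00591278076172, 36.73902130126953), 74.95964813232422)
shift cm [-34.7 -12.3  -7.2] per row(4.5) 9 rz -1.265 cur y-angle 27.5 pos [481.9 142.8 128.6] q6 -0.26 grip 56.2
```

View pics/w6.png

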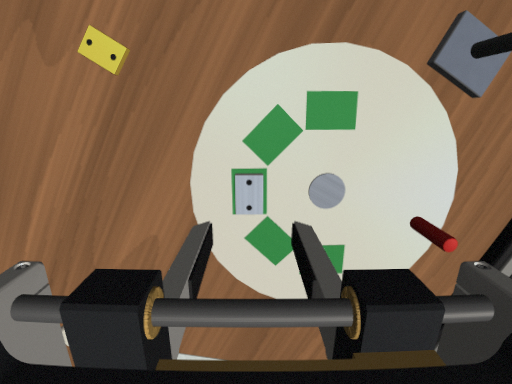

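```bash
python3 -m jog '[[-4.3,-1.5,-0.9,0,0,0,60],[-4.3,-1.5,-0.9,0,0,0,60],[-4.3,-1.5,-0.9,0,0,0,60],[-4.4,-1.6,-0.9,0,0,0,60],[-4.4,-1.6,-0.9,0,0,0,60],[-4.3,-1.5,-0.9,0,0,0,60],[-4.3,-1.5,-0.9,0,0,0,60],[-4.4,-1.6,-0.9,0,0,0,60]]'; python3 -m jog '[[0,0,0,0,0,0.145,60],[0,0,0,0,0,0.145,60],[0,0,0,0,0,0.145,60],[0,0,0,0,0,0.145,60],[0,0,0,0,0,0.145,60],[0,0,0,0,0,0.145,60],[0,0,0,0,0,0.145,60],[0,0,0,0,0,0.145,60]]'; python3 -m jog '[[0,0,0,0,0,0.145,60],[0,0,0,0,0,0.145,60],[0,0,0,0,0,0.145,60],[0,0,0,0,0,0.145,60],[0,0,0,0,0,0.136,60],[0,0,0,0,0,0,60],[0,0,0,0,0,0,60]]'
python3 - <<'E'
from h import *
np.set_printoptions(precision=1,suppress=True)
c=shot("wrist","w7"); delta(533,-222,200,-80)
shot("side","s7");shot("scene","sc7")
for k,z in (("red",85),("plate",10),("blue",72)):
  for a,ce,ct in blobs(c,k,30):
    w=toplane(c,ct.reshape(-1,2),z)[:,:2].astype(np.float32); print(k,a,ce,toplane(c,ce,z),cv2.minAreaRect(w))
im=cv2.resize(c["color"],None,fx=3,fy=3,interpolation=cv2.INTER_CUBIC)
cv2.imwrite("pics/w7b.png",im[100:700,400:1000])
E
```

```text
clock: 11.2
eef_pos: [531.6, -223.7, 197.3]
eef_rot: [-3.141, -0.002, 2.051]
wrist_force: [0.9, -0.5, -0.3]
finger_gap: 56.7
clock: 12.0
eef_pos: [531.7, -221.8, 196.8]
eef_rot: [-3.14, 0.0, 0.885]
wrist_force: [0.6, 0.5, -0.6]
finger_gap: 56.5
clock: 12.7
eef_pos: [531.8, -221.9, 197.4]
eef_rot: [-3.141, 0.001, 0.179]
wrist_force: [-0.4, 0.1, -0.1]
finger_gap: 56.2
shift cm [ 0.1  0.  -0.2] per row(4.5) 1 rz 0.004 cur y-angle -79.8 pos [ 531.8 -221.9  197.7] q6 0.93 grip 56.7
red 178 [247.7  78.6] [[ 644.9 -196.3   85. ]] ((644.9035034179688, -196.13775634765625), (14.129672050476074, 12.94133186340332), 10.435359954833984)
red 1232 [486.7 126.5] [[ 648.4 -458.2   85. ]] ((647.9105224609375, -458.3700256347656), (87.6723403930664, 20.080677032470703), 51.323463439941406)
red 198 [398.9 125.2] [[ 629.8 -360.3   85. ]] ((628.8715209960938, -360.0369873046875), (14.420361518859863, 19.1575870513916), 11.303608894348145)
plate 66 [392.9  26.8] [[ 746.8 -357.1   10. ]] ((746.8017578125, -357.0265197753906), (9.87419319152832, 9.797828674316406), 61.96901321411133)
plate 126 [447.6  57.5]
[... 927 characters left out ...]
]] ((497.2193908691406, -231.9858856201172), (23.551721572875977, 39.50534439086914), 10.348681449890137)
plate 95 [448.4 269.2] [[ 440.9 -551.8   10. ]] ((440.971923828125, -552.0252075195312), (8.411844253540039, 34.71201705932617), 17.787324905395508)
blue 42 [237.8 162.7] [[ 557.3 -200.5   72. ]] ((557.303955078125, -199.89952087402344), (7.453982353210449, 9.338226318359375), 88.52047729492188)
blue 33 [263.9 162.1] [[ 563.3 -229.1   72. ]] ((563.6065673828125, -230.31039428710938), (9.06165599822998, 6.716124057769775), 10.896343231201172)
blue 344 [251.8 187.5] [[ 531.9 -221.1   72. ]] ((531.80712890625, -220.88246154785156), (11.964316368103027, 40.11751174926758), 12.52733325958252)
```

View pics/w7.png

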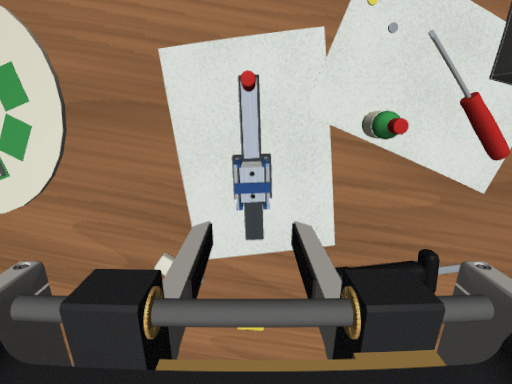

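View pics/w7b.png

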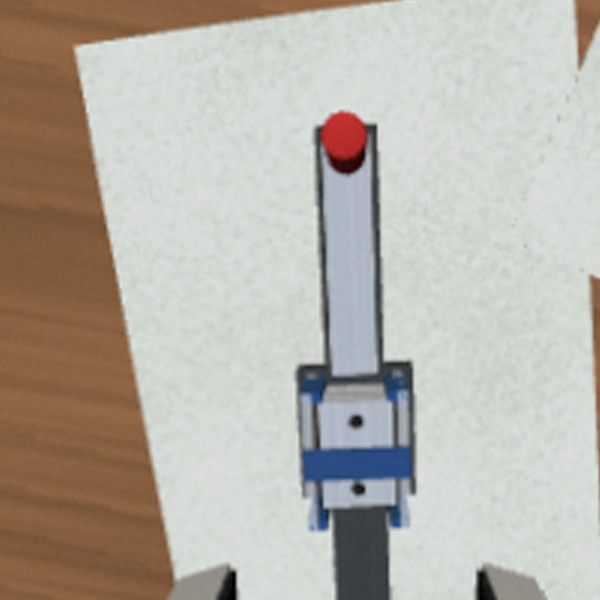

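```bash
python3 -m jog '[[0,0,0,0,0,-0.038,60],[3,-0.02,0,0,0,0,60],[3,-0.02,1,0,0,0,60],[3,-0.02,3,0,0,0,60],[2.75,-0.02,3,0,0,0,60],[0,0,3,0,0,0,60],[0,0,3,0,0,0,60],[0,0,2.7,0,0,0,60]]'; python3 -m jog '[[0,0,0,0,0,0,60],[0,0,0,0,0,0,60]]'; python3 - <<'E'
from h import *
delta(646.3,-195.9,40,-77.6); c=shot("wrist","w8"); shot("side","s8")
E
```

```text
clock: 13.65
eef_pos: [646.4, -196.1, 39.5]
eef_rot: [-3.141, 0.001, 0.215]
wrist_force: [0.5, -0.1, 0.1]
finger_gap: 56.2
clock: 13.85
eef_pos: [646.8, -196.5, 42.1]
eef_rot: [3.142, -0.0, 0.214]
wrist_force: [1.3, -0.5, 1.0]
finger_gap: 56.3
shift cm [-0.04 -0.07  0.21] per row(4.5) 1 rz -0.003 cur y-angle -77.8 pos [ 646.8 -196.5   42.1] q6 1.01 grip 56.3
```

View pics/w8.png

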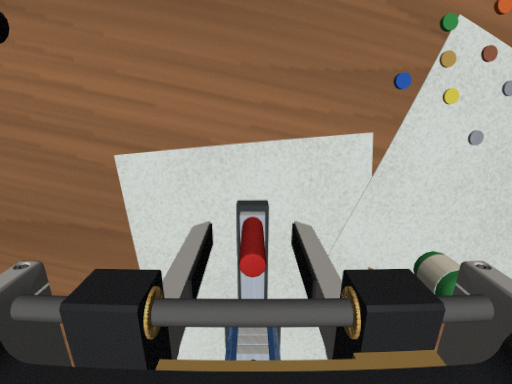

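View pics/s8.png

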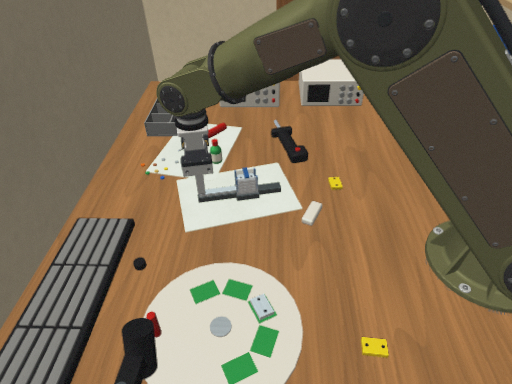

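```bash
python3 -m jog '[[0,0,0,0,0,0,8],[0,0,0,0,0,0,8],[0,0,0,0,0,0,8],[0,0,0,0,0,0,8],[0,0,0,0,0,0,8],[0,0,0,0,0,0,8],[0,0,0,0,0,0,8]]' 30;  python3 -m jog '[[-0.7,0,0,0,0,0,8],[-1.1,0,0,0,0,0,8],[-1.1,0,0,0,0,0,8],[-1.1,0,0,0,0,0,8],[-1.1,0,0,0,0,0,8],[-1.1,0,0,0,0,0,8],[-0.7,0,0,0,0,0,8],[-0.5,0,0,0,0,0,8]]'; python3 -m jog '[[-0.2,0,0,0,0,0,8],[0,0,0,0,0,0,8],[0,0,0,0,0,0,8]]'; python3 - <<'E'
from h import *
s=monitor.read_state(); p=s["eef_pos"]; print(p, np.dot(p[:2]-[532,-221],[.977,.215]), s["wrist_force"])
c=shot("wrist","w9"); c=shot("side"); cv2.imwrite("pics/s9.png",cv2.resize(c["color"],None,fx=3,fy=3)[400:700,450:1100])
E
```

```text
clock: 14.65
eef_pos: [646.8, -196.7, 41.5]
eef_rot: [3.141, -0.0, 0.213]
wrist_force: [1.4, -2.4, -0.8]
finger_gap: 15.6
clock: 15.45
eef_pos: [574.2, -212.6, 41.6]
eef_rot: [3.141, -0.001, 0.212]
wrist_force: [22.9, -0.2, -1.8]
finger_gap: 15.7
clock: 15.75
eef_pos: [574.3, -212.5, 41.6]
eef_rot: [3.139, -0.005, 0.213]
wrist_force: [18.7, -3.9, -10.7]
finger_gap: 15.6
[ 574.30429372 -212.53994226   41.64038713] 43.1502073782181 [ 18.66648525  -3.86423328 -10.67909336]
```

View pics/s9.png

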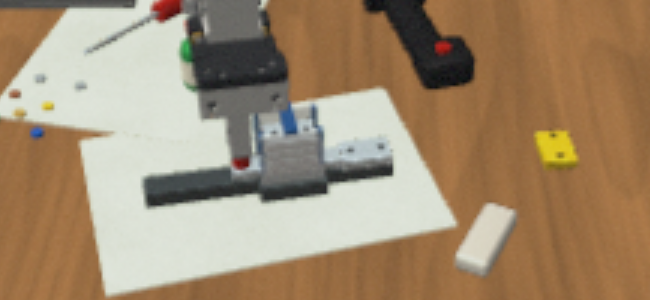

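View pics/w9.png

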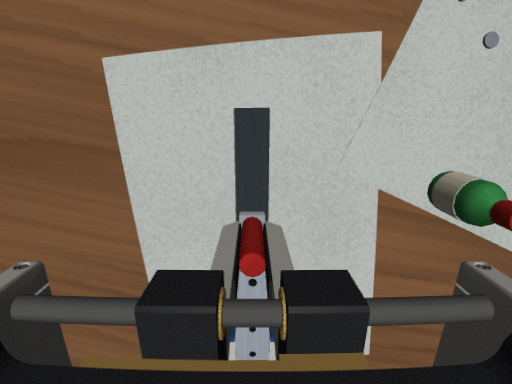

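```bash
python3 -m jog '[[0.7,0,0,0,0,0,8],[1.1,0,0,0,0,0,8],[1.1,0,0,0,0,0,8],[1.1,0,0,0,0,0,8],[1.1,0,0,0,0,0,8],[1.1,0,0,0,0,0,8],[0.9,0,0,0,0,0,8],[0.6,0,0,0,0,0,8]]'; python3 -m jog '[[0.2,0,0,0,0,0,8],[0,0,0,0,0,0,8],[0,0,0,0,0,0,8]]'; python3 - <<'E'
from h import *
s=monitor.read_state(); p=s["eef_pos"]; print(p, np.dot(p[:2]-[532,-221],[.977,.215]), s["wrist_force"])
E
python3 -m jog '[[-0.2,0,0,0,0,0,8],[0,0,0,0,0,0,30],[0,0,0,0,0,0,45],[0,0,0,0,0,0,60],[0,0,-3,0,0,0,60],[0,0,-4,0,0,0,60],[0,0,-3,0,0,0,60]]';python3 - <<'E'
from h import *
np.set_printoptions(precision=1,suppress=True)
c=shot("wrist","w10"); c=shot("side"); cv2.imwrite("pics/s10.png",cv2.resize(c["color"],None,fx=3,fy=3)[400:700,450:1100])
for n in ("side","scene"):
  c=shot(n)
  for a,ce,ct in blobs(c,"plate",40):
    w=toplane(c,ct.reshape(-1,2),26)[:,:2].astype(np.float32); print(n,a,ce,cv2.minAreaRect(w))
delta(465.6,-235.6,130,-77.6)
E
```

```text
clock: 16.65
eef_pos: [647.3, -196.6, 41.3]
eef_rot: [3.142, 0.002, 0.213]
wrist_force: [-41.3, -12.6, 9.2]
finger_gap: 15.2
clock: 16.95
eef_pos: [647.1, -196.6, 41.2]
eef_rot: [-3.14, 0.006, 0.212]
wrist_force: [-21.4, -5.8, 10.0]
finger_gap: 15.4
[ 647.09373667 -196.61632879   41.21725818] 117.68907003981619 [-21.40423386  -5.84235694  10.01091972]
clock: 17.65
eef_pos: [648.0, -195.9, 143.7]
eef_rot: [3.141, -0.001, 0.213]
wrist_force: [0.0, 0.6, -0.4]
finger_gap: 55.7
side 87 [257.7 306.6] ((486.2476806640625, 141.4844970703125), (19.027923583984375, 41.05069351196289), 26.03952407836914)
scene 127 [340.9 189.2] ((478.4033203125, 140.1472930908203), (28.38611602783203, 42.374732971191406), 27.00334930419922)
scene 161 [210.7 219.4] ((599.543212890625, -209.0352783203125), (81.70980834960938, 21.084444046020508), 12.397135734558105)
scene 133 [357. 215.] ((556.7935791015625, 179.5992889404297), (34.83754348754883, 34.2579345703125), 41.009979248046875)
scene 337 [431.4 244.4] ((629.1001586914062, 372.9623107910156), (53.94559097290039, 65.24813842773438), 89.13939666748047)
shift cm [-18.6   0.    1.1] per row(4.5) 5 rz -0.003 cur y-angle -77.8 pos [ 647.8 -195.9  141.4] q6 1.01 grip 56.0
```

View pics/s10.png

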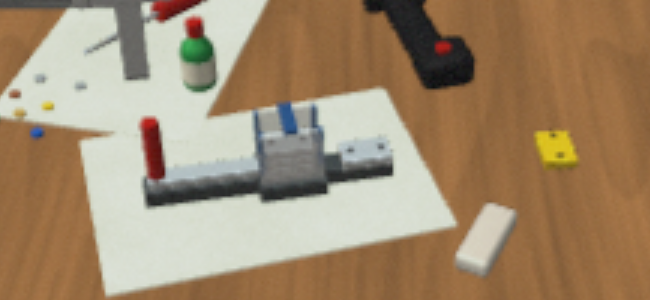

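```bash
python3 -m jog '[[-3.5,0,0,0,0,0,60],[-4,0,0,0,0,0,60],[-4,0,0,0,0,0,60],[-4,0,0.5,0,0,0,60],[-3.1,0,0.5,0,0,0,60],[0,0,0,0,0,0,60],[0,0,0,0,0,0,60]]';python3 - <<'E'
from h import *
np.set_printoptions(precision=1,suppress=True)
c=shot("wrist","w11")
for a,ce,ct in blobs(c,"plate",150):
    w=toplane(c,ct.reshape(-1,2),26)[:,:2].astype(np.float32); print(a,ce,cv2.minAreaRect(w))
delta(465.6,-235.6,19,-77.6)
E
```

```text
clock: 18.55
eef_pos: [465.6, -235.4, 130.7]
eef_rot: [-3.141, 0.001, 0.212]
wrist_force: [0.1, -0.3, 0.0]
finger_gap: 56.4
1875 [252.2  51.5] ((602.1580200195312, -205.2545623779297), (87.8294448852539, 18.767356872558594), 12.669548988342285)
624 [252.9 114. ] ((545.3142700195312, -217.9879608154297), (19.347352981567383, 31.202247619628906), 12.233488082885742)
374 [252.6 144.9] ((515.8823852539062, -224.81082153320312), (13.240649223327637, 30.760066986083984), 12.259259223937988)
952 [252.6 193.4] ((464.3502197265625, -235.62213134765625), (41.490135192871094, 28.597646713256836), 12.257246017456055)
185 [495.3 256.3] ((449.6505432128906, -542.3635864257812), (8.154336929321289, 43.48835372924805), 16.909252166748047)
shift cm [-0.1  0.  11.2] per row(4.5) 3 rz -0.004 cur y-angle -77.8 pos [ 466.2 -235.3  130.9] q6 0.82 grip 56.8
```

View pics/w11.png

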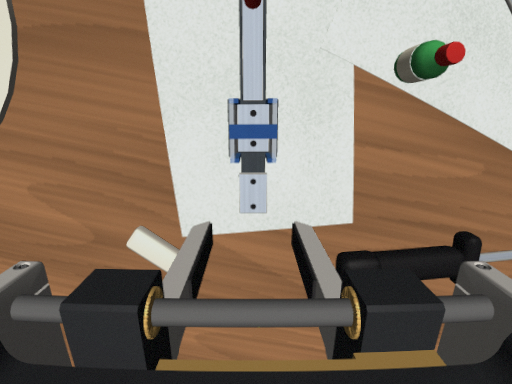

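```bash
python3 -m jog '[[-0.15,0,2.5,0,0,0,55],[0,0,3.5,0,0,0,50],[0,0,3,0,0,0,50],[0,0,2.15,0,0,0,50],[0,0,0,0,0,0,50],[0,0,0,0,0,0,50]]'; python3 -m jog '[[0,0,0,0,0,0,20],[0,0,0,0,0,0,20],[0,0,0,0,0,0,20],[0,0,0,0,0,0,20],[0,0,0,0,0,0,20]]' 30;  python3 -m jog '[[0,0,-2,0,0,0,20],[0,0,-3,0,0,0,20],[0,0,-3,0,0,0,20],[0,0,0,0,0,0,20]]'; python3 -c "
from h import *
delta(595.2,106.8,80,-62.5)"
```

```text
clock: 19.2
eef_pos: [465.0, -235.6, 20.1]
eef_rot: [-3.141, 0.0, 0.213]
wrist_force: [0.4, -0.4, 0.2]
finger_gap: 47.4
clock: 19.7
eef_pos: [464.9, -236.0, 20.9]
eef_rot: [3.141, -0.001, 0.213]
wrist_force: [-0.7, 1.8, 6.8]
finger_gap: 29.4
clock: 20.1
eef_pos: [465.9, -236.7, 103.9]
eef_rot: [3.137, -0.005, 0.213]
wrist_force: [0.1, 0.5, -0.3]
finger_gap: 29.6
shift cm [ 19.88 -30.86   2.34] per row(4.5) 9 rz -0.267 cur y-angle -77.8 pos [ 465.9 -236.7  103.9] q6 0.82 grip 29.6
```

```bash
python3 -m jog '[[2.2,-3.4,0,0,0,0,20],[2.2,-3.4,0,0,0,0,20],[2.2,-3.4,0,0,0,0,20],[2.2,-3.45,0,0,0,0,20],[2.2,-3.45,0,0,0,0,20],[2.2,-3.45,0,0,0,0,20],[2.2,-3.45,0.7,0,0,0,20],[2.2,-3.45,0.7,0,0,0,20]]'; python3 -m jog '[[2.28,-3.45,0.8,0,0,0,20],[0,0,0,0,0,-0.135,20],[0,0,0,0,0,-0.132,20],[0,0,0,0,0,0,20],[0,0,0,0,0,0,20]]'; python3 -c "
from h import *
delta(595.2,106.8,27.3,-62.5); shot('wrist','w12')
"
```

```text
clock: 20.9
eef_pos: [578.6, 71.4, 85.3]
eef_rot: [3.142, 0.0, 0.213]
wrist_force: [-0.1, 0.1, 0.4]
finger_gap: 29.5
clock: 21.4
eef_pos: [593.2, 108.1, 77.5]
eef_rot: [-3.141, 0.001, 0.476]
wrist_force: [0.1, -0.1, 1.0]
finger_gap: 29.6
shift cm [0.12 0.2  5.02] per row(4.5) 2 rz -0.004 cur y-angle -62.7 pos [593.2 108.1  77.5] q6 1.21 grip 29.6
```

View pics/w12.png

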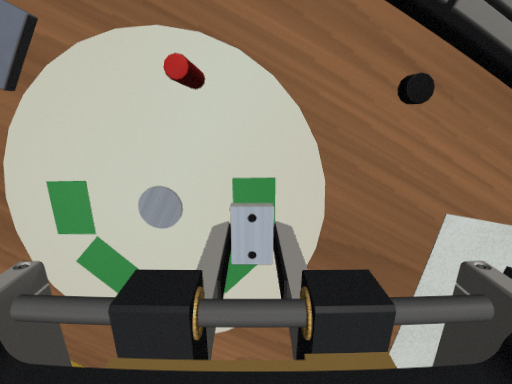

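```bash
python3 -m jog '[[0.15,0.2,2,0,0,0,20],[0,0,2,0,0,0,20],[0,0,1,0,0,0,20],[0,0,0,0,0,0,20],[0,0,0,0,0,0,20],[0,0,0,0,0,0,20]]'; python3 -m jog '[[0,0,0,0,0,0,45],[0,0,0,0,0,0,45],[0,0,0,0,0,0,50],[0,0,-2,0,0,0,50],[0,0,-4,0,0,0,60],[0,0,-4,0,0,0,60],[0,0,0,0,0,0,60],[0,0,0,0,0,0,60]]'; python3 - <<'E'
from h import *
np.set_printoptions(precision=1,suppress=True)
c=shot("wrist","w13"); print(monitor.read_state()["eef_pos"])
for a,ce,ct in blobs(c,"plate",150):
    w=toplane(c,ct.reshape(-1,2),32)[:,:2].astype(np.float32); print(a,ce,cv2.minAreaRect(w))
delta(646.8,-196.2,120,-77.6)
E
```

```text
clock: 22.05
eef_pos: [595.9, 107.1, 28.5]
eef_rot: [3.141, -0.001, 0.479]
wrist_force: [0.3, 0.4, -0.0]
finger_gap: 29.4
clock: 22.85
eef_pos: [595.9, 107.2, 128.5]
eef_rot: [3.141, -0.001, 0.48]
wrist_force: [0.9, -0.0, -1.0]
finger_gap: 56.4
[595.3 107.1 127.3]
896 [35.9 31.3] ((641.776123046875, 365.35723876953125), (51.893409729003906, 29.033525466918945), 87.99192810058594)
1039 [251.6 194.3] ((595.8128051757812, 108.27883911132812), (42.53373336791992, 28.45990562438965), 27.570518493652344)
957 [173.1 193.6] ((558.6223754882812, 182.11578369140625), (36.09976577758789, 36.672515869140625), 27.446147918701172)
182 [165.8 263.2] ((475.9396667480469, 153.07542419433594), (27.42705535888672, 17.675798416137695), 27.719722747802734)
shift cm [-9.4 29.3  0.7] per row(4.5) 7 rz 0.263 cur y-angle -62.5 pos [595.3 107.1 127.3] q6 1.21 grip 56.4
```

View pics/w13.png

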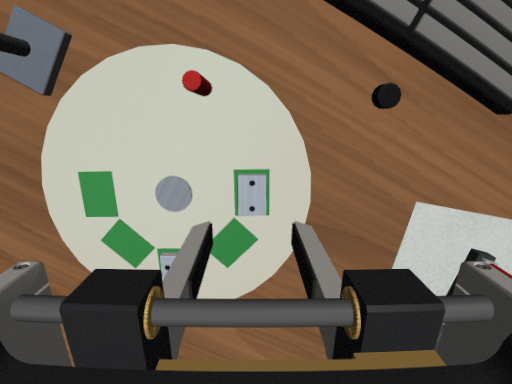

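```bash
python3 -m jog '[[-1.17,3.65,0,0,0,0,60],[-1.17,3.65,0,0,0,0,60],[-1.17,3.65,0,0,0,0,60],[-1.17,3.65,0,0,0,0,60],[-1.17,3.65,0,0,0,0,60],[-1.18,3.68,0,0,0,0,60],[-1.18,3.68,0,0,0,0,60],[-1.18,3.68,0,0,0,0,60]]'; python3 -m jog '[[0,0,0,0,0,0.133,60],[0,0,0,0,0,0.13,60],[0,0,0,0,0,0,60],[0,0,0,0,0,0,60]]'; python3 -c "
from h import *
delta(646.8,-196.3,41,-77.6)"
```

```text
clock: 23.7
eef_pos: [647.1, -197.4, 126.0]
eef_rot: [-3.14, 0.002, 0.48]
wrist_force: [0.6, 0.1, -0.5]
finger_gap: 56.9
clock: 24.1
eef_pos: [647.2, -195.7, 126.8]
eef_rot: [-3.141, 0.001, 0.221]
wrist_force: [0.0, -0.1, 0.2]
finger_gap: 56.7
shift cm [-0.04  0.05  8.58] per row(4.5) 2 rz 0.004 cur y-angle -77.3 pos [ 647.2 -195.7  126.8] q6 1.0 grip 56.7
```

```bash
python3 -m jog '[[-0.04,0.05,3,0,0,0.004,60],[0,0,3,0,0,0,60],[0,0,2.6,0,0,0,50],[0,0,0,0,0,0,50],[0,0,0,0,0,0,40]]'; python3 -m jog '[[0,0,0,0,0,0,8],[0,0,0,0,0,0,8],[0,0,0,0,0,0,8],[0,0,0,0,0,0,8],[0,0,0,0,0,0,8],[0,0,0,0,0,0,8]]' 30;  python3 -m jog '[[-0.7,0,0,0,0,0,8],[-1.1,0,0,0,0,0,8],[-1.1,0,0,0,0,0,8],[-1.1,0,0,0,0,0,8],[-1.1,0,0,0,0,0,8],[-1.1,0,0,0,0,0,8],[-0.7,0,0,0,0,0,8],[-0.6,0,0,0,0,0,8]]'; python3 -m jog '[[-0.05,0,0,0,0,0,8],[0,0,0,0,0,0,8],[0,0,0,0,0,0,8]]'; python3 - <<'E'
from h import *
s=monitor.read_state(); p=s["eef_pos"]; print(p, np.dot(p[:2]-[532,-221],[.977,.215]), s["wrist_force"])
E
```

```text
clock: 24.6
eef_pos: [647.4, -196.4, 42.4]
eef_rot: [-3.141, 0.0, 0.215]
wrist_force: [0.0, 0.3, 0.8]
finger_gap: 42.4
clock: 25.2
eef_pos: [647.6, -196.6, 42.8]
eef_rot: [3.141, -0.001, 0.213]
wrist_force: [-2.4, 3.1, 5.2]
finger_gap: 15.5
clock: 26.0
eef_pos: [574.8, -212.6, 43.0]
eef_rot: [3.14, -0.004, 0.213]
wrist_force: [41.2, 11.2, -1.8]
finger_gap: 15.2
clock: 26.3
eef_pos: [575.2, -212.5, 42.9]
eef_rot: [3.14, -0.005, 0.213]
wrist_force: [11.6, 2.7, 1.6]
finger_gap: 15.4
[ 575.24364949 -212.45487534   42.89623807] 44.08624735260998 [11.58452039  2.67494848  1.56539825]
```

```bash
python3 -m jog '[[0.7,0,0,0,0,0,8],[1.1,0,0,0,0,0,8],[1.1,0,0,0,0,0,8],[1.1,0,0,0,0,0,8],[1.1,0,0,0,0,0,8],[1.1,0,0,0,0,0,8],[0.9,0,0,0,0,0,8],[0.5,0,0,0,0,0,8]]'; python3 -m jog '[[0,0,0,0,0,0,8],[0,0,0,0,0,0,8]]'; python3 - <<'E'
from h import *
s=monitor.read_state(); p=s["eef_pos"]; print(p, np.dot(p[:2]-[532,-221],[.977,.215]), s["wrist_force"])
E
```

```text
clock: 27.1
eef_pos: [648.0, -196.5, 42.6]
eef_rot: [3.141, 0.0, 0.213]
wrist_force: [-31.0, -4.6, 11.9]
finger_gap: 15.4
clock: 27.3
eef_pos: [647.7, -196.6, 42.8]
eef_rot: [3.141, 0.0, 0.213]
wrist_force: [-3.9, 1.8, 8.5]
finger_gap: 15.8
[ 647.67292757 -196.58059099   42.79184742] 118.2626231723499 [-3.87668858  1.76088007  8.52735489]
```

Pulled home against the stop. Release, go to the exit.

```bash
python3 -m jog '[[-0.1,0,0,0,0,0,30],[0,0,0,0,0,0,45],[0,0,0,0,0,0,60],[0,0,-3,0,0,0,60],[0,0,-4,0,0,0,60],[0,0,-2.5,0,0,0,60]]'; python3 -m jog '[[-3.5,0,0,0,0,0,60],[-4,0,0,0,0,0,60],[-4,0,0,0,0,0,60],[-4,0,0,0,0,0,60],[-3.1,0,0,0,0,0,60],[0,0,0,0,0,0,60],[0,0,0,0,0,0,60]]';python3 - <<'E'
from h import *
np.set_printoptions(precision=1,suppress=True)
c=shot("wrist","w14")
for a,ce,ct in blobs(c,"plate",150):
    w=toplane(c,ct.reshape(-1,2),26)[:,:2].astype(np.float32); print(a,ce,cv2.minAreaRect(w))
delta(464.8,-235.6,19,-77.6)
E
```

```text
clock: 27.9
eef_pos: [647.2, -196.9, 139.6]
eef_rot: [3.14, -0.002, 0.213]
wrist_force: [-0.5, -0.0, 0.5]
finger_gap: 56.0
clock: 28.6
eef_pos: [465.1, -236.2, 137.3]
eef_rot: [3.141, -0.001, 0.212]
wrist_force: [-0.0, 0.6, -0.9]
finger_gap: 56.7
1779 [251.1  52.5] ((603.133544921875, -205.0806884765625), (89.95735931396484, 19.0483455657959), 12.565720558166504)
197 [230.6 131.7] ((522.3797607421875, -202.6321563720703), (59.418888092041016, 9.638126373291016), 13.353840827941895)
553 [251.8 113.6] ((545.3619384765625, -217.89239501953125), (18.798994064331055, 29.859987258911133), 12.226022720336914)
312 [251.6 142.6] ((516.7865600585938, -224.53598022460938), (11.4299898147583, 29.343759536743164), 12.225236892700195)
934 [251.6 191. ] ((464.7611389160156, -235.3510284423828), (43.365020751953125, 27.983657836914062), 12.225119590759277)
207 [493.  253.2] ((450.6246643066406, -546.1069946289062), (7.836640357971191, 50.73564910888672), 16.404102325439453)
shift cm [-0.1 -0.1 11.8] per row(4.5) 3 rz -0.004 cur y-angle -77.8 pos [ 465.6 -236.1  137.1] q6 0.82 grip 56.1
```

View pics/w14.png

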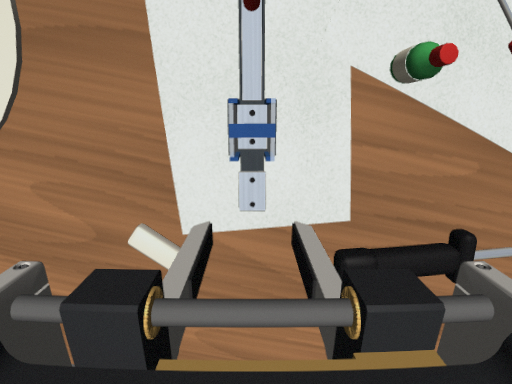

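```bash
python3 -m jog '[[-0.08,-0.08,2.5,0,0,0,55],[0,0,3.5,0,0,0,50],[0,0,3.5,0,0,0,50],[0,0,2.4,0,0,0,50],[0,0,0,0,0,0,50],[0,0,0,0,0,0,50]]'; python3 -m jog '[[0,0,0,0,0,0,20],[0,0,0,0,0,0,20],[0,0,0,0,0,0,20],[0,0,0,0,0,0,20],[0,0,0,0,0,0,20]]' 30;  python3 -m jog '[[0,0,-2,0,0,0,20],[0,0,-3,0,0,0,20],[0,0,-3,0,0,0,20],[0,0,0,0,0,0,20]]'; python3 -c "
from h import *
delta(530.2,100.9,80,-107.5)"
```

```text
clock: 29.25
eef_pos: [464.8, -235.2, 18.3]
eef_rot: [-3.141, 0.0, 0.214]
wrist_force: [0.0, 0.3, 0.5]
finger_gap: 47.1
clock: 29.75
eef_pos: [464.7, -235.7, 19.0]
eef_rot: [3.14, -0.002, 0.213]
wrist_force: [-0.9, 2.1, 6.7]
finger_gap: 29.4
clock: 30.15
eef_pos: [465.6, -236.3, 102.0]
eef_rot: [3.137, -0.005, 0.213]
wrist_force: [-0.3, -0.6, -0.7]
finger_gap: 29.7
shift cm [ 13.42 -31.61   2.12] per row(4.5) 8 rz 0.518 cur y-angle -77.8 pos [ 465.6 -236.3  102. ] q6 0.82 grip 29.7
```

```bash
python3 -m jog '[[1.65,-3.9,0,0,0,0,20],[1.65,-3.9,0,0,0,0,20],[1.65,-3.9,0,0,0,0,20],[1.65,-3.9,0,0,0,0,20],[1.7,-4,0,0,0,0,20],[1.7,-4,0.5,0,0,0,20],[1.7,-4,0.8,0,0,0,20],[1.7,-4,0.8,0,0,0,20]]'; python3 -m jog '[[0,0,0,0,0,0.13,20],[0,0,0,0,0,0.13,20],[0,0,0,0,0,0.13,20],[0,0,0,0,0,0.128,20],[0,0,0,0,0,0,20],[0,0,0,0,0,0,20]]'; python3 -c "
from h import *
delta(530.2,100.9,25.2,-107.5); shot('wrist','w15')
"
```

```text
clock: 30.95
eef_pos: [528.2, 103.6, 76.4]
eef_rot: [-3.142, 0.0, 0.213]
wrist_force: [0.4, 0.4, -0.2]
finger_gap: 29.2
clock: 31.55
eef_pos: [528.1, 101.8, 76.6]
eef_rot: [3.141, 0.0, -0.301]
wrist_force: [-0.5, 0.3, -0.7]
finger_gap: 29.6
shift cm [0.23 0.02 5.14] per row(4.5) 2 rz 0.004 cur y-angle -107.3 pos [528.1 101.8  76.6] q6 1.99 grip 29.6
```

View pics/w15.png

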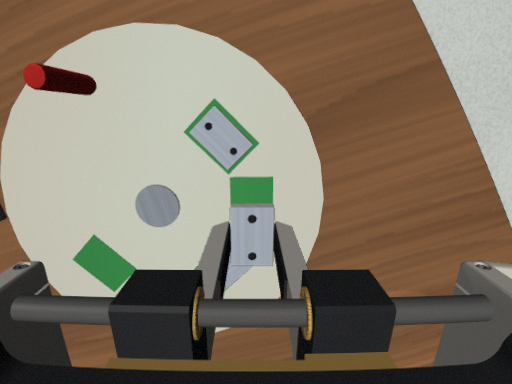

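```bash
python3 -m jog '[[0.23,0.02,2,0,0,0,20],[0,0,2,0,0,0,20],[0,0,1.14,0,0,0,20],[0,0,0,0,0,0,20],[0,0,0,0,0,0,20],[0,0,0,0,0,0,20]]'; python3 -m jog '[[0,0,0,0,0,0,45],[0,0,0,0,0,0,45],[0,0,0,0,0,0,50],[0,0,-2,0,0,0,50],[0,0,-4,0,0,0,60],[0,0,-4,0,0,0,60],[0,0,0,0,0,0,60],[0,0,0,0,0,0,60]]'; python3 - <<'E'
from h import *
np.set_printoptions(precision=1,suppress=True)
c=shot("wrist","w16"); print(monitor.read_state()["eef_pos"])
for a,ce,ct in blobs(c,"plate",150):
    w=toplane(c,ct.reshape(-1,2),32)[:,:2].astype(np.float32); print(a,ce,cv2.minAreaRect(w))
delta(647,-196.3,120,-77.6)
E
```

```text
clock: 32.2
eef_pos: [530.6, 101.0, 25.9]
eef_rot: [-3.141, -0.001, -0.304]
wrist_force: [-0.3, 0.0, -0.4]
finger_gap: 29.8
clock: 33.0
eef_pos: [530.6, 101.0, 125.9]
eef_rot: [-3.141, -0.001, -0.305]
wrist_force: [0.1, -0.2, -0.9]
finger_gap: 56.6
[530.  100.9 124.8]
1214 [226.1 137. ] ((594.9192504882812, 107.60908508300781), (42.22801971435547, 28.16107940673828), 27.24753189086914)
850 [  9.4 188. ] ((614.5167236328125, 343.9085998535156), (34.40142822265625, 71.94979858398438), 57.758338928222656)
979 [172.4 193.9] ((556.7197875976562, 179.812744140625), (36.79608154296875, 37.10458755493164), 3.7319440841674805)
1035 [251.8 195.6] ((530.2935791015625, 101.67295837402344), (28.375839233398438, 42.22914123535156), 72.59972381591797)
855 [230.4 246.5] ((481.4276428222656, 141.82369995117188), (28.64438819885254, 42.380043029785156), 27.41302490234375)
shift cm [20.1 24.8  0.5] per row(4.5) 8 rz -0.522 cur y-angle -107.5 pos [530.  100.9 124.8] q6 2.0 grip 56.6
```

View pics/w16.png

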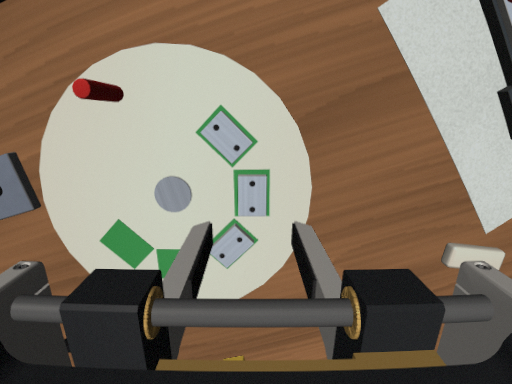

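Three plates are well placed. Third push.

```bash
python3 -m jog '[[2.5,3.1,0,0,0,0,60],[2.5,3.1,0,0,0,0,60],[2.5,3.1,0,0,0,0,60],[2.5,3.1,0,0,0,0,60],[2.5,3.1,0,0,0,0,60],[2.5,3.1,0,0,0,0,60],[2.5,3.1,0,0,0,0,60],[2.6,3.1,0,0,0,0,60]]'; python3 -m jog '[[0,0,0,0,0,-0.132,60],[0,0,0,0,0,-0.13,60],[0,0,0,0,0,-0.13,60],[0,0,0,0,0,-0.13,60],[0,0,0,0,0,0,60],[0,0,0,0,0,0,60]]'; python3 -c "
from h import *
delta(647,-196.3,41,-77.6)"
```

```text
clock: 33.85
eef_pos: [647.3, -197.4, 123.4]
eef_rot: [-3.141, 0.003, -0.305]
wrist_force: [0.2, 0.4, -0.2]
finger_gap: 56.5
clock: 34.45
eef_pos: [647.2, -195.9, 124.2]
eef_rot: [-3.141, 0.002, 0.213]
wrist_force: [0.4, 0.3, 0.1]
finger_gap: 56.5
shift cm [-0.02  0.05  8.32] per row(4.5) 2 rz -0.003 cur y-angle -77.8 pos [ 647.2 -195.9  124.2] q6 1.01 grip 56.5
```

```bash
python3 -m jog '[[0,0.05,3,0,0,0,60],[0,0,3,0,0,0,60],[0,0,2.4,0,0,0,50],[0,0,0,0,0,0,50],[0,0,0,0,0,0,40]]'; python3 -m jog '[[0,0,0,0,0,0,8],[0,0,0,0,0,0,8],[0,0,0,0,0,0,8],[0,0,0,0,0,0,8],[0,0,0,0,0,0,8],[0,0,0,0,0,0,8]]' 30;  python3 -m jog '[[-0.7,0,0,0,0,0,8],[-1.1,0,0,0,0,0,8],[-1.1,0,0,0,0,0,8],[-1.1,0,0,0,0,0,8],[-1.1,0,0,0,0,0,8],[-1.1,0,0,0,0,0,8],[-0.7,0,0,0,0,0,8],[-0.6,0,0,0,0,0,8]]'; python3 -m jog '[[0,0,0,0,0,0,8],[0,0,0,0,0,0,8]]'; python3 - <<'E'
from h import *
s=monitor.read_state(); p=s["eef_pos"]; print(p, np.dot(p[:2]-[532,-221],[.977,.215]), s["wrist_force"])
E
```

```text
clock: 34.95
eef_pos: [647.8, -196.5, 41.9]
eef_rot: [-3.141, 0.0, 0.215]
wrist_force: [0.4, -0.7, 1.6]
finger_gap: 42.1
clock: 35.55
eef_pos: [648.0, -196.5, 42.4]
eef_rot: [3.141, -0.001, 0.217]
wrist_force: [-0.6, 1.9, 5.6]
finger_gap: 15.3
clock: 36.35
eef_pos: [575.2, -212.5, 42.6]
eef_rot: [3.141, -0.003, 0.217]
wrist_force: [40.9, 12.7, -1.0]
finger_gap: 16.1
clock: 36.55
eef_pos: [575.7, -212.4, 42.4]
eef_rot: [3.141, -0.004, 0.217]
wrist_force: [9.1, 3.3, 3.1]
finger_gap: 15.9
[ 575.68524427 -212.35631031   42.41934621] 44.5388769385896 [9.08861491 3.34409677 3.08424634]
```

```bash
python3 -m jog '[[0.7,0,0,0,0,0,8],[1.1,0,0,0,0,0,8],[1.1,0,0,0,0,0,8],[1.1,0,0,0,0,0,8],[1.1,0,0,0,0,0,8],[1.1,0,0,0,0,0,8],[0.9,0,0,0,0,0,8],[0.5,0,0,0,0,0,8]]'; python3 -m jog '[[0,0,0,0,0,0,8],[0,0,0,0,0,0,8]]'; python3 - <<'E'
from h import *
s=monitor.read_state(); p=s["eef_pos"]; print(p, np.dot(p[:2]-[532,-221],[.977,.215]), s["wrist_force"])
E
python3 -m jog '[[-0.1,0,0,0,0,0,30],[0,0,0,0,0,0,45],[0,0,0,0,0,0,60],[0,0,-3,0,0,0,60],[0,0,-4,0,0,0,60],[0,0,-2.5,0,0,0,60]]'; python3 -m jog '[[-3.5,0,0,0,0,0,60],[-4,0,0,0,0,0,60],[-4,0,0,0,0,0,60],[-4,0,0,0,0,0,60],[-3.1,0,0,0,0,0,60],[0,0,0,0,0,0,60],[0,0,0,0,0,0,60]]';python3 - <<'E'
from h import *
np.set_printoptions(precision=1,suppress=True)
c=shot("wrist","w17")
for a,ce,ct in blobs(c,"plate",150):
    w=toplane(c,ct.reshape(-1,2),26)[:,:2].astype(np.float32); print(a,ce,cv2.minAreaRect(w))
delta(464.8,-235.6,18.5,-77.6)
E
```

```text
clock: 37.35
eef_pos: [648.5, -196.4, 42.1]
eef_rot: [3.142, 0.002, 0.217]
wrist_force: [-34.4, -5.4, 20.8]
finger_gap: 15.7
clock: 37.55
eef_pos: [648.1, -196.5, 42.3]
eef_rot: [-3.141, 0.001, 0.217]
wrist_force: [-7.9, 1.7, 9.7]
finger_gap: 15.1
[ 648.08459417 -196.47764628   42.25835688] 118.68695455127738 [-7.93954293  1.66754721  9.71648363]
clock: 38.15
eef_pos: [648.2, -196.7, 139.3]
eef_rot: [3.14, -0.002, 0.217]
wrist_force: [0.8, 0.1, -0.6]
finger_gap: 55.9
clock: 38.85
eef_pos: [466.2, -236.8, 136.9]
eef_rot: [3.141, -0.001, 0.216]
wrist_force: [0.4, 0.2, 0.1]
finger_gap: 56.2
1781 [250.9  53.6] ((603.5003051757812, -204.8280792236328), (90.79615783691406, 18.967063903808594), 12.118042945861816)
514 [251.3 115. ] ((544.855224609375, -217.91171264648438), (17.833660125732422, 28.81728172302246), 12.44399356842041)
249 [251.1 143.7] ((517.2767333984375, -224.46095275878906), (10.381491661071777, 28.29347801208496), 12.490501403808594)
935 [251.2 191.4] ((465.3476867675781, -235.5105743408203), (42.208953857421875, 28.54875946044922), 12.449943542480469)
214 [492.3 254.9] ((450.8236999511719, -546.5692138671875), (7.872343063354492, 52.1083984375), 16.221925735473633)
shift cm [-0.2 -0.1 11.8] per row(4.5) 3 rz 0.0 cur y-angle -77.6 pos [ 466.7 -236.6  136.8] q6 0.81 grip 56.3
```

View pics/w17.png

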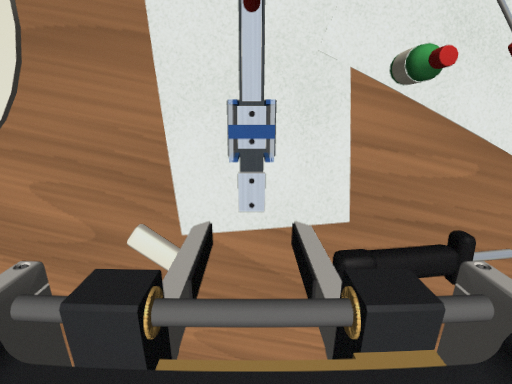

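```bash
python3 -m jog '[[-0.15,-0.1,2.5,0,0,0,55],[0,0,3.5,0,0,0,50],[0,0,3.5,0,0,0,50],[0,0,2.4,0,0,0,50],[0,0,0,0,0,0,50],[0,0,0,0,0,0,50]]'; python3 -m jog '[[0,0,0,0,0,0,20],[0,0,0,0,0,0,20],[0,0,0,0,0,0,20],[0,0,0,0,0,0,20],[0,0,0,0,0,0,20]]' 30;  python3 -m jog '[[0,0,-2,0,0,0,20],[0,0,-3,0,0,0,20],[0,0,-3,0,0,0,20],[0,0,0,0,0,0,20]]'; python3 -c "
from h import *
delta(474.7,207.6,80,-17.5)"
```

```text
clock: 39.5
eef_pos: [465.2, -235.7, 17.9]
eef_rot: [-3.142, 0.0, 0.217]
wrist_force: [-0.9, -0.1, 0.7]
finger_gap: 46.9
clock: 40.0
eef_pos: [465.0, -236.1, 18.6]
eef_rot: [3.14, -0.001, 0.217]
wrist_force: [-0.7, 0.7, 7.1]
finger_gap: 29.8
clock: 40.4
eef_pos: [466.0, -236.8, 101.6]
eef_rot: [3.137, -0.005, 0.217]
wrist_force: [0.5, -0.3, -0.8]
finger_gap: 29.7
shift cm [ 10.4  -43.22   2.01] per row(4.5) 10 rz -1.049 cur y-angle -77.6 pos [ 466.  -236.8  101.6] q6 0.81 grip 29.7
```

```bash
python3 -m jog '[[0.9,-3.9,0,0,0,0,20],[0.9,-3.9,0,0,0,0,20],[0.9,-3.9,0,0,0,0,20],[0.95,-3.9,0,0,0,0,20],[0.95,-3.9,0,0,0,0,20],[0.95,-3.9,0,0,0,0,20],[0.95,-3.9,0,0,0,0,20],[0.95,-3.9,0,0,0,0,20]]'; python3 -m jog '[[0.95,-4,0.7,0,0,0,20],[1,-4,0.7,0,0,0,20],[1,-4,0.7,0,0,0,20],[0,0,0,0,0,-0.131,20],[0,0,0,0,0,-0.131,20],[0,0,0,0,0,-0.131,20],[0,0,0,0,0,-0.131,20],[0,0,0,0,0,-0.131,20]]';  python3 -m jog '[[0,0,0,0,0,-0.131,20],[0,0,0,0,0,-0.131,20],[0,0,0,0,0,-0.132,20],[0,0,0,0,0,0,20],[0,0,0,0,0,0,20]]'; python3 -c "
from h import *
delta(474.7,207.6,25,-17.5); shot('wrist','w18')
"
```

```text
clock: 41.2
eef_pos: [469.6, 86.5, 97.3]
eef_rot: [3.142, 0.0, 0.217]
wrist_force: [0.5, -0.4, 0.8]
finger_gap: 29.6
clock: 42.0
eef_pos: [472.8, 208.3, 76.0]
eef_rot: [-3.141, 0.001, 0.877]
wrist_force: [-0.7, -0.9, 0.2]
finger_gap: 29.6
clock: 42.5
eef_pos: [472.9, 208.3, 76.3]
eef_rot: [-3.141, 0.0, 1.262]
wrist_force: [-0.2, 0.7, 0.2]
finger_gap: 29.4
shift cm [-0.01  0.2   5.13] per row(4.5) 2 rz -0.004 cur y-angle -17.7 pos [472.9 208.3  76.3] q6 0.65 grip 29.4
```

View pics/w18.png

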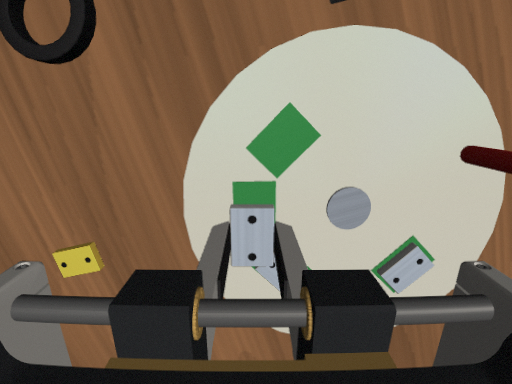

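```bash
python3 -m jog '[[0,0.2,2,0,0,0,20],[0,0,2,0,0,0,20],[0,0,1.13,0,0,0,20],[0,0,0,0,0,0,20],[0,0,0,0,0,0,20],[0,0,0,0,0,0,20]]'; python3 -m jog '[[0,0,0,0,0,0,45],[0,0,0,0,0,0,45],[0,0,0,0,0,0,50],[0,0,-2,0,0,0,50],[0,0,-4,0,0,0,60],[0,0,-4,0,0,0,60],[0,0,0,0,0,0,60],[0,0,0,0,0,0,60]]'; python3 - <<'E'
from h import *
np.set_printoptions(precision=1,suppress=True)
c=shot("wrist","w19"); print(monitor.read_state()["eef_pos"])
for a,ce,ct in blobs(c,"plate",150):
    w=toplane(c,ct.reshape(-1,2),32)[:,:2].astype(np.float32); print(a,ce,cv2.minAreaRect(w))
delta(647.4,-196.3,124,-77.6)
E
```

```text
clock: 43.15
eef_pos: [475.1, 207.9, 25.6]
eef_rot: [3.141, -0.0, 1.265]
wrist_force: [-0.2, -0.4, -0.2]
finger_gap: 29.5
clock: 43.95
eef_pos: [475.1, 207.9, 125.6]
eef_rot: [3.14, -0.001, 1.266]
wrist_force: [-0.0, -0.0, -1.2]
finger_gap: 56.4
[474.6 207.7 124.6]
175 [355.3   4.2] ((619.634765625, 352.3272399902344), (7.125980377197266, 39.75688171386719), 88.42534637451172)
1066 [251.5 195.4] ((474.5039978027344, 209.0380859375), (42.15618896484375, 28.50651741027832), 72.60289001464844)
977 [330.4 193.4] ((553.587646484375, 186.64389038085938), (35.69520950317383, 37.03770446777344), 72.7234878540039)
809 [381.2 247.1] ((594.5711059570312, 108.74343872070312), (42.594505310058594, 27.959144592285156), 27.58268928527832)
848 [274.6 248.6] ((480.9841613769531, 143.17747497558594), (28.969682693481445, 42.44944763183594), 27.215803146362305)
192 [338.5 264. ] ((546.5781860351562, 101.16642761230469), (15.898186683654785, 31.67708396911621), 10.698344230651855)
shift cm [-33.3  28.6   0.1] per row(4.5) 10 rz 1.049 cur y-angle -17.5 pos [474.6 207.7 124.6] q6 0.65 grip 56.5
```

View pics/w19.png

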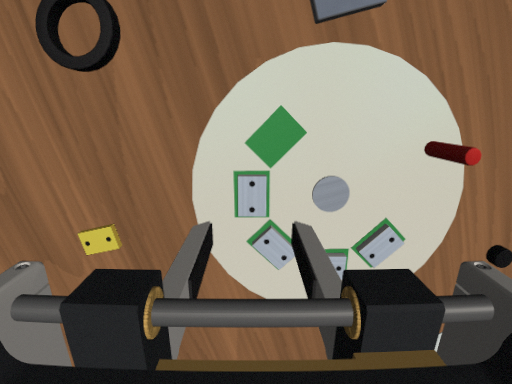

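Four plates are placed. Now the fourth push.

```bash
python3 -m jog '[[-3.3,2.85,0,0,0,0,60],[-3.3,2.85,0,0,0,0,60],[-3.3,2.85,0,0,0,0,60],[-3.3,2.85,0,0,0,0,60],[-3.3,2.85,0,0,0,0,60],[-3.3,2.85,0,0,0,0,60],[-3.3,2.85,0,0,0,0,60],[-3.3,2.85,0,0,0,0,60]]'; python3 -m jog '[[-3.4,2.9,0,0,0,0,60],[-3.4,2.9,0,0,0,0,60],[0,0,0,0,0,0.132,60],[0,0,0,0,0,0.131,60],[0,0,0,0,0,0.131,60],[0,0,0,0,0,0.131,60],[0,0,0,0,0,0.131,60],[0,0,0,0,0,0.131,60]]'; python3 -m jog '[[0,0,0,0,0,0.131,60],[0,0,0,0,0,0.131,60],[0,0,0,0,0,0,60],[0,0,0,0,0,0,60]]'; python3 -c "
from h import *
delta(647.2,-196.3,41,-77.6)"
```

```text
clock: 44.8
eef_pos: [612.9, -114.1, 123.2]
eef_rot: [-3.139, 0.0, 1.266]
wrist_force: [-0.5, 0.8, -0.0]
finger_gap: 56.6
clock: 45.6
eef_pos: [647.4, -194.6, 122.9]
eef_rot: [-3.139, 0.002, 0.473]
wrist_force: [-0.1, -0.4, 0.8]
finger_gap: 56.5
clock: 46.0
eef_pos: [647.7, -194.6, 123.9]
eef_rot: [-3.141, 0.002, 0.221]
wrist_force: [-0.2, 0.2, 0.1]
finger_gap: 56.3
shift cm [-0.07  0.16  8.29] per row(4.5) 2 rz 0.004 cur y-angle -77.4 pos [ 647.7 -194.6  123.9] q6 1.0 grip 56.3
```

```bash
python3 -m jog '[[-0.07,0.16,3,0,0,0.004,60],[0,0,3,0,0,0,60],[0,0,2.3,0,0,0,50],[0,0,0,0,0,0,50],[0,0,0,0,0,0,40]]'; python3 -m jog '[[0,0,0,0,0,0,8],[0,0,0,0,0,0,8],[0,0,0,0,0,0,8],[0,0,0,0,0,0,8],[0,0,0,0,0,0,8],[0,0,0,0,0,0,8]]' 30;  python3 -m jog '[[-0.7,0,0,0,0,0,8],[-1.1,0,0,0,0,0,8],[-1.1,0,0,0,0,0,8],[-1.1,0,0,0,0,0,8],[-1.1,0,0,0,0,0,8],[-1.1,0,0,0,0,0,8],[-0.7,0,0,0,0,0,8],[-0.6,0,0,0,0,0,8]]'; python3 -m jog '[[0,0,0,0,0,0,8],[0,0,0,0,0,0,8]]'; python3 - <<'E'
from h import *
s=monitor.read_state(); p=s["eef_pos"]; print(p, np.dot(p[:2]-[532,-221],[.977,.215]), s["wrist_force"])
E
```

```text
clock: 46.5
eef_pos: [647.8, -196.5, 42.6]
eef_rot: [-3.141, 0.0, 0.215]
wrist_force: [1.1, -0.5, 1.0]
finger_gap: 42.0
clock: 47.1
eef_pos: [648.0, -196.5, 43.1]
eef_rot: [3.141, -0.001, 0.213]
wrist_force: [-1.4, 1.5, 5.9]
finger_gap: 15.5
clock: 47.9
eef_pos: [575.2, -212.5, 43.3]
eef_rot: [3.14, -0.004, 0.213]
wrist_force: [40.6, 10.3, -2.8]
finger_gap: 15.8
clock: 48.1
eef_pos: [575.6, -212.4, 43.1]
eef_rot: [3.14, -0.004, 0.213]
wrist_force: [8.4, 1.2, 3.2]
finger_gap: 15.5
[ 575.61920954 -212.35489254   43.09170733] 44.47466582663678 [8.36373517 1.23866136 3.15763665]
```

```bash
python3 -m jog '[[0.7,0,0,0,0,0,8],[1.1,0,0,0,0,0,8],[1.1,0,0,0,0,0,8],[1.1,0,0,0,0,0,8],[1.1,0,0,0,0,0,8],[1.1,0,0,0,0,0,8],[0.9,0,0,0,0,0,8],[0.5,0,0,0,0,0,8]]'; python3 -m jog '[[0,0,0,0,0,0,8],[0,0,0,0,0,0,8]]'; python3 - <<'E'
from h import *
s=monitor.read_state(); p=s["eef_pos"]; print(p, np.dot(p[:2]-[532,-221],[.977,.215]), s["wrist_force"])
E
python3 -m jog '[[-0.1,0,0,0,0,0,30],[0,0,0,0,0,0,45],[0,0,0,0,0,0,60],[0,0,-3,0,0,0,60],[0,0,-4,0,0,0,60],[0,0,-2.5,0,0,0,60]]'; python3 -m jog '[[-3.5,0,0,0,0,0,60],[-4,0,0,0,0,0,60],[-4,0,0,0,0,0,60],[-4,0,0,0,0,0,60],[-3.1,0,0,0,0,0,60],[0,0,0,0,0,0,60],[0,0,0,0,0,0,60]]';python3 - <<'E'
from h import *
np.set_printoptions(precision=1,suppress=True)
c=shot("wrist","w20")
for a,ce,ct in blobs(c,"red",100): print("red",ce,toplane(c,ce,85))
for a,ce,ct in blobs(c,"plate",150):
    w=toplane(c,ct.reshape(-1,2),26)[:,:2].astype(np.float32); print(a,ce,cv2.minAreaRect(w))
delta(464.8,-235.6,18.5,-77.6)
E
```

```text
clock: 48.9
eef_pos: [648.4, -196.4, 42.7]
eef_rot: [-3.142, 0.002, 0.213]
wrist_force: [-33.8, -5.6, 20.6]
finger_gap: 15.7
clock: 49.1
eef_pos: [648.1, -196.5, 43.0]
eef_rot: [-3.141, 0.001, 0.213]
wrist_force: [-8.9, 0.5, 10.5]
finger_gap: 15.2
[ 648.09269595 -196.49571092   42.9588064 ] 118.69098609261293 [-8.90856434  0.48598191 10.47508522]
clock: 49.7
eef_pos: [648.2, -196.6, 139.9]
eef_rot: [3.14, -0.002, 0.213]
wrist_force: [0.8, -0.4, 0.8]
finger_gap: 56.0
clock: 50.4
eef_pos: [466.0, -236.0, 137.6]
eef_rot: [3.141, -0.001, 0.212]
wrist_force: [0.2, -0.2, 0.7]
finger_gap: 56.2
red [446.1  54. ] [[ 626.  -359.5   85. ]]
1767 [251.2  53.6] ((603.63330078125, -204.94366455078125), (90.99665832519531, 18.974382400512695), 12.53985595703125)
947 [251.8 191.6] ((464.5867004394531, -235.81834411621094), (43.494850158691406, 28.546499252319336), 12.222914695739746)
207 [492.5 253.7] ((450.6998291015625, -545.9671020507812), (7.799452781677246, 51.568912506103516), 16.186174392700195)
shift cm [-0.2 -0.1 11.9] per row(4.5) 3 rz -0.004 cur y-angle -77.8 pos [ 466.5 -235.8  137.4] q6 0.82 grip 56.3
```

View pics/w20.png

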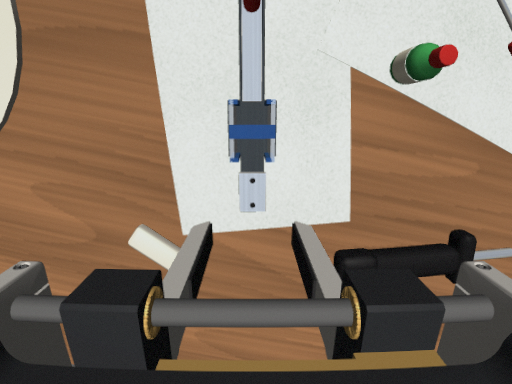

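```bash
python3 -m jog '[[-0.18,-0.05,2.5,0,0,0,55],[0,0,3.5,0,0,0,50],[0,0,3.5,0,0,0,50],[0,0,2.45,0,0,0,50],[0,0,0,0,0,0,50],[0,0,0,0,0,0,50]]'; python3 -m jog '[[0,0,0,0,0,0,20],[0,0,0,0,0,0,20],[0,0,0,0,0,0,20],[0,0,0,0,0,0,20],[0,0,0,0,0,0,20]]' 30;  python3 -m jog '[[0,0,-2,0,0,0,20],[0,0,-3,0,0,0,20],[0,0,-3,0,0,0,20],[0,0,0,0,0,0,20]]'; python3 -c "
from h import *
delta(515.9,257.1,90,-77.8)"
```

```text
clock: 51.05
eef_pos: [464.8, -235.5, 18.1]
eef_rot: [-3.141, 0.0, 0.214]
wrist_force: [-0.7, 0.5, 0.4]
finger_gap: 47.4
clock: 51.55
eef_pos: [464.7, -236.0, 18.9]
eef_rot: [3.14, -0.002, 0.213]
wrist_force: [-0.6, 1.0, 7.1]
finger_gap: 29.8
clock: 51.95
eef_pos: [465.6, -236.6, 101.8]
eef_rot: [3.137, -0.005, 0.213]
wrist_force: [0.6, -0.7, -1.0]
finger_gap: 29.4
shift cm [ 15.33 -47.2    1.04] per row(4.5) 12 rz -0.0 cur y-angle -77.8 pos [ 465.6 -236.6  101.8] q6 0.82 grip 29.4
```

```bash
python3 -m jog '[[1.2,-3.9,0,0,0,0,20],[1.2,-3.9,0,0,0,0,20],[1.2,-3.9,0,0,0,0,20],[1.2,-3.9,0,0,0,0,20],[1.2,-3.9,0,0,0,0,20],[0,0,0,0,0,-0.137,20],[0,0,0,0,0,-0.137,20],[0,0,0,0,0,-0.137,20]]'; python3 -m jog '[[0,0,0,0,0,-0.137,20],[0,0,0,0,0,-0.137,20],[0,0,0,0,0,-0.137,20],[0,0,0,0,0,-0.137,20],[0,0,0,0,0,-0.137,20],[0,0,0,0,0,-0.137,20],[0,0,0,0,0,-0.137,20],[0,0,0,0,0,-0.137,20]]';  python3 -m jog '[[0,0,0,0,0,-0.137,20],[0,0,0,0,0,-0.137,20],[0,0,0,0,0,-0.137,20],[0,0,0,0,0,-0.137,20],[0,0,0,0,0,-0.137,20],[0,0,0,0,0,-0.137,20],[0,0,0,0,0,-0.137,20],[0,0,0,0,0,-0.137,20]]'; python3 -m jog '[[0,0,0,0,0,-0.137,20],[0,0,0,0,0,-0.137,20],[0,0,0,0,0,-0.137,20],[0,0,0,0,0,-0.137,20],[0,0,0,0,0,-0.137,20],[0,0,0,0,0,-0.137,20],[0,0,0,0,0,0,20]]'; python3 -c "
from h import *
delta(515.9,257.1,80,117.5)"
```

```text
clock: 52.75
eef_pos: [481.3, -32.0, 97.3]
eef_rot: [-3.141, 0.0, 0.63]
wrist_force: [0.7, 0.4, -0.4]
finger_gap: 29.7
clock: 53.55
eef_pos: [481.3, -32.3, 97.3]
eef_rot: [-3.141, -0.0, 1.725]
wrist_force: [-0.4, 0.7, 0.0]
finger_gap: 29.3
clock: 54.35
eef_pos: [481.3, -32.4, 97.3]
eef_rot: [-3.142, -0.0, 2.821]
wrist_force: [-0.0, 1.1, -0.5]
finger_gap: 29.1
clock: 55.05
eef_pos: [481.3, -32.4, 97.4]
eef_rot: [3.141, -0.0, -2.643]
wrist_force: [-0.2, 0.0, -0.8]
finger_gap: 29.5
shift cm [-16.88  23.77   1.74] per row(4.5) 7 rz 0.018 cur y-angle 118.6 pos [481.3 -32.4  97.4] q6 -2.21 grip 29.5
```

```bash
python3 -m jog '[[-2.1,2.97,0,0,0,0,20],[-2.1,2.97,0,0,0,0,20],[-2.1,2.97,0,0,0,0,20],[-2.1,2.97,0,0,0,0,20],[-2.12,2.97,0.3,0,0,0,20],[-2.12,2.97,0.5,0,0,0,20],[-2.12,2.97,0.5,0,0,0,20],[-2.12,2.98,0.5,0,0,0.018,20]]';  python3 -m jog '[[0,0,0,0,0,0,20],[0,0,0,0,0,0,20]]'; python3 -c "
from h import *
delta(515.9,257.1,25.2,117.5); shot('wrist','w21'); shot('scene','sc21')
"
```

```text
clock: 55.85
eef_pos: [516.6, 258.5, 79.2]
eef_rot: [3.142, -0.0, -2.668]
wrist_force: [0.5, -0.9, 0.6]
finger_gap: 29.9
clock: 56.05
eef_pos: [516.3, 257.2, 79.1]
eef_rot: [-3.142, -0.001, -2.665]
wrist_force: [-0.6, 1.0, -1.5]
finger_gap: 29.3
shift cm [0.04 0.01 5.39] per row(4.5) 2 rz -0.004 cur y-angle 117.3 pos [516.3 257.2  79.1] q6 -1.65 grip 29.3
```

View pics/w21.png

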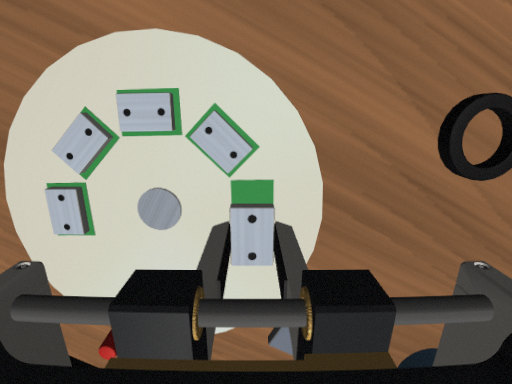

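View pics/sc21.png

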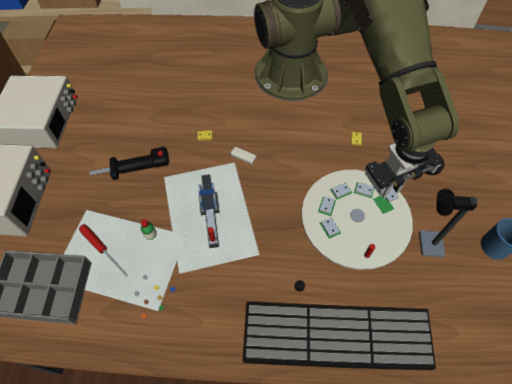

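```bash
python3 -m jog '[[0.03,0,2,0,0,0,20],[0,0,2,0,0,0,20],[0,0,1.4,0,0,0,20],[0,0,0,0,0,0,20],[0,0,0,0,0,0,20],[0,0,0,0,0,0,20]]'; python3 -m jog '[[0,0,0,0,0,0,45],[0,0,0,0,0,0,45],[0,0,0,0,0,0,50],[0,0,-2,0,0,0,50],[0,0,-4,0,0,0,60],[0,0,-4,0,0,0,60],[0,0,0,0,0,0,60],[0,0,0,0,0,0,60]]'; python3 - <<'E'
from h import *
np.set_printoptions(precision=1,suppress=True)
c=shot("wrist","w22"); print(monitor.read_state()["eef_pos"])
cs=np.array([555.8,182.])
for a,ce,ct in blobs(c,"plate",150):
    w=toplane(c,ct.reshape(-1,2),32)[:,:2].astype(np.float32); r=cv2.minAreaRect(w); d=np.array(r[0])-cs; print(a,ce,r,np.hypot(*d),np.degrees(np.arctan2(d[1],d[0]))%360)
delta(670,202.6,125,99.5)
E
```

```text
clock: 56.75
eef_pos: [516.8, 256.7, 26.3]
eef_rot: [-3.142, 0.001, -2.664]
wrist_force: [0.2, 0.2, -0.6]
finger_gap: 29.5
clock: 57.55
eef_pos: [516.7, 257.0, 126.3]
eef_rot: [-3.142, 0.001, -2.663]
wrist_force: [-0.4, 0.2, -1.7]
finger_gap: 56.2
[516.2 256.8 125.2]
1249 [162.8 111.4] ((480.3208312988281, 142.5640106201172), (27.90410614013672, 42.43682861328125), 27.982194900512695) 85.16044954196865 207.58594884628636
1136 [107.7 137.8] ((529.0230712890625, 102.62652587890625), (28.65226173400879, 42.23888397216797), 72.42578887939453) 83.76844456740596 251.357990974538
1220 [226.6 136.7] ((473.9688720703125, 208.11500549316406), (42.16862106323242, 28.413063049316406), 72.67955017089844) 85.89718860447566 162.3004058777664
1037 [251.3 194.7] ((515.1242065429688, 257.20489501953125), (42.317481994628906, 28.212446212768555), 26.679075241088867) 85.50027139288962 118.40746179857571
939 [ 92.9 195.6] ((594.0743408203125, 108.62621307373047), (42.15150451660156, 28.600366592407227), 27.552526473999023) 82.75649686357588 297.5481250832062
975 [173.5 193.6] ((551.5126342773438, 184.3807830810547), (35.7740478515625, 37.19845962524414), 27.34591293334961) 4.904042507854475 150.95649514943668
343 [294.5 289.4] ((591.4214477539062, 351.88897705078125), (27.160581588745117, 30.667644500732422), 26.996610641479492) 173.5832712661135 78.15806426057861
shift cm [-11.2 -11.9   0. ] per row(4.5) 4 rz 0.312 cur y-angle 117.4 pos [516.2 256.8 125.2] q6 -1.65 grip 56.3
```

View pics/w22.png

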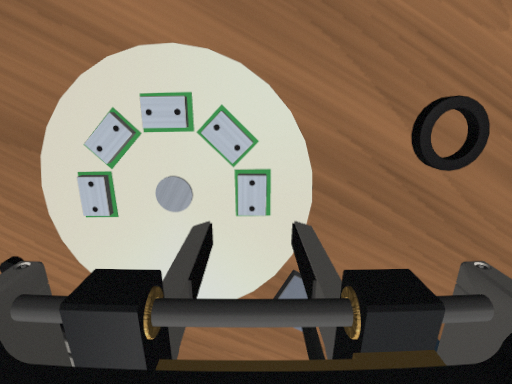

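```bash
python3 -m jog '[[1.2,-2.3,0,0,0,0,60],[1.25,-2.4,0,0,0,0,60],[1.25,-2.4,0,0,0,0,60],[0,0,0,0,0,0.11,60],[0,0,0,0,0,0.11,60],[0,0,0,0,0,0.11,60],[0,0,0,0,0,0,60]]'; python3 - <<'E'
from h import *
np.set_printoptions(precision=1,suppress=True)
C={n:shot(n,n+"23") for n in ("scene","side")}
L=[(C["scene"],min(blobs(C["scene"],"red"),key=lambda b:np.hypot(*(b[1]-[371,251])))[1])]
print([ (b[0],b[1]) for b in blobs(C["side"],"red")],L[0][1])
for z in (45,52,60): print(toplane(C["scene"],L[0][1],z))
delta(669.6,198.8,105,98.4)
E
```

```text
clock: 58.3
eef_pos: [515.7, 176.6, 124.3]
eef_rot: [-3.141, -0.002, -2.995]
wrist_force: [0.1, -0.1, 0.7]
finger_gap: 56.2
[(np.int32(40), array([199.4, 180.8])), (np.int32(137), array([153.8, 322.7]))] [369.6 250.5]
[[666.  199.7  45. ]]
[[669.  197.8  52. ]]
[[672.4 195.6  60. ]]
shift cm [-15.5  -0.1   1.9] per row(4.5) 4 rz 0.005 cur y-angle 98.7 pos [515.9 176.7 124.8] q6 -1.46 grip 56.6
```

View pics/scene23.png

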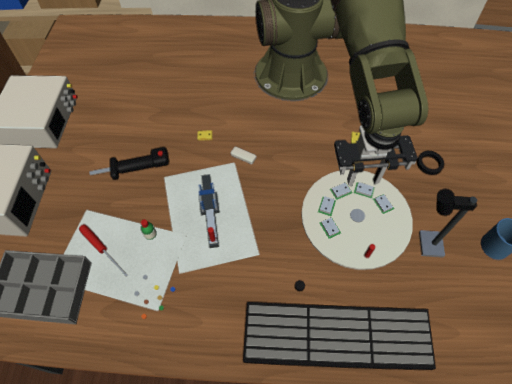

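View pics/side23.png

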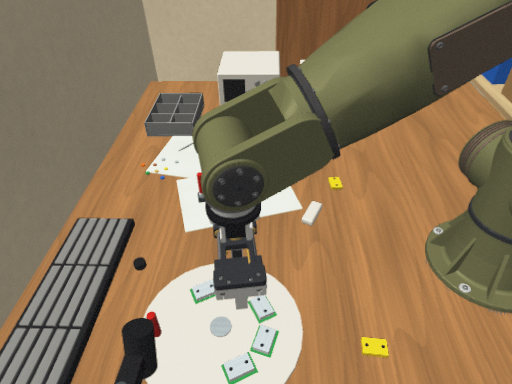

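```bash
python3 -m jog '[[-3.8,0,0,0,0,0,60],[-3.9,0,0,0,0,0,60],[-3.9,-0.1,0.9,0,0,0,60],[-3.9,0,1,0,0,0,60],[0,0,0,0,0,0,60],[0,0,0,0,0,0,60]]'; python3 -c "
from h import *
delta(669.6,198.6,38,98.4); shot('wrist','w24')"
```

```text
clock: 59.0
eef_pos: [669.3, 198.6, 104.9]
eef_rot: [-3.141, -0.003, -2.991]
wrist_force: [-0.4, 0.2, 0.4]
finger_gap: 56.4
shift cm [-0.04 -0.    6.69] per row(4.5) 2 rz 0.004 cur y-angle 98.6 pos [669.3 198.6 104.9] q6 -1.49 grip 56.4
```

View pics/w24.png

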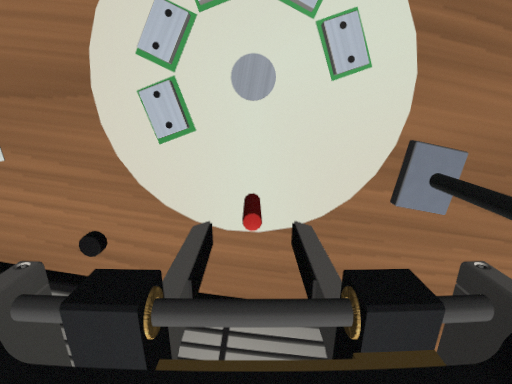

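```bash
python3 -m jog '[[0,0,3,0,0,0,50],[0,0,3,0,0,0,40],[0,0,0.6,0,0,0,24],[0,0,0,0,0,0,24],[0,0,0,0,0,0,24],[0,0,0,0,0,0,24]]' 20; python3 -m jog '[[0,-0.15,0,0,0,0,23],[0,-0.15,0,0,0,0,23],[0,-0.15,0,0,0,0,23],[0.005,-0.3,0,0,0,0.02,23],[0.01,-0.45,0,0,0,0.04,23],[0.02,-0.69,0,0,0,0.06,23],[0.02,-0.69,0,0,0,0.06,23],[0.02,-0.69,0,0,0,0.06,23]]';  python3 - <<'E'
from h import *
s=monitor.read_state();p=s["eef_pos"][:2]-[555.8,182]; print(s["wrist_force"],np.hypot(*p),np.degrees(np.arctan2(p[1],p[0])))
delta(1,1)
E
```

```text
clock: 59.65
eef_pos: [670.5, 198.9, 42.9]
eef_rot: [3.141, 0.003, -2.993]
wrist_force: [0.8, 0.6, 0.2]
finger_gap: 22.4
clock: 60.45
eef_pos: [671.2, 165.8, 40.6]
eef_rot: [-3.142, -0.001, 3.046]
wrist_force: [-0.5, 1.1, 1.2]
finger_gap: 21.7
[-0.52713954  1.13450235  1.20199403] 116.50009056248958 -8.007212195895727
shift cm [ 6.515e+01 -2.277e+01  3.000e-02] per row(4.5) 16 rz 0.0 cur y-angle 84.5 pos [671.2 165.8  40.6] q6 -1.29 grip 21.7
```

```bash
python3 -m jog '[[0.02,-0.69,0,0,0,0.062,23],[0.02,-0.69,0,0,0,0.062,23],[0.02,-0.69,0,0,0,0.062,23],[0.02,-0.69,0,0,0,0.062,23],[0.02,-0.69,0,0,0,0.062,23],[0.02,-0.69,0,0,0,0.06,23],[0.02,-0.69,0,0,0,0.06,23],[0.02,-0.69,0,0,0,0.06,23]]'; python3 -m jog '[[0.02,-0.69,0,0,0,0.06,23],[0.02,-0.69,0,0,0,0.06,23],[0.02,-0.69,0,0,0,0.06,23],[0.02,-0.69,0,0,0,0.06,23],[0.02,-0.69,0,0,0,0.06,23],[0.02,-0.69,0,0,0,0.06,23],[0.02,-0.69,0,0,0,0.06,23],[0.02,-0.69,0,0,0,0.06,23]]';  python3 - <<'E'
from h import *
s=monitor.read_state();p=s["eef_pos"][:2]-[555.8,182]; print(s["wrist_force"],np.hypot(*p),np.degrees(np.arctan2(p[1],p[0])))
delta(1,1)
E
```

```text
clock: 61.25
eef_pos: [653.0, 114.2, 40.6]
eef_rot: [-3.142, -0.0, 2.556]
wrist_force: [-0.4, 1.9, -0.3]
finger_gap: 21.7
clock: 62.05
eef_pos: [613.0, 76.9, 40.7]
eef_rot: [3.141, -0.0, 2.076]
wrist_force: [0.5, 1.2, 0.7]
finger_gap: 21.4
[0.5275779  1.24042807 0.66811084] 119.61831873555587 -61.43052334657922
shift cm [ 22.99 -57.23  -0.  ] per row(4.5) 14 rz 0.0 cur y-angle 29.0 pos [613.   76.9  40.7] q6 -0.44 grip 21.4
```

```bash
python3 -m jog '[[0.08,-0.69,0,0,0,0.06,23],[0.08,-0.69,0,0,0,0.06,23],[0.08,-0.69,0,0,0,0.06,23],[0.08,-0.69,0,0,0,0.06,23],[0.08,-0.69,0,0,0,0.06,23],[0.08,-0.69,0,0,0,0.06,23],[0.06,-0.69,0,0,0,0.06,23],[0.04,-0.69,0,0,0,0.06,23]]'; python3 - <<'E'
from h import *
s=monitor.read_state();p=s["eef_pos"][:2]-[555.8,182]; print(s["wrist_force"],np.hypot(*p),np.degrees(np.arctan2(p[1],p[0])))
delta(1,1)
E
```

```text
clock: 62.85
eef_pos: [559.1, 66.1, 40.9]
eef_rot: [3.141, 0.0, 1.596]
wrist_force: [1.3, -1.0, 0.7]
finger_gap: 21.8
[ 1.30454447 -1.02188793  0.65123978] 115.90789221743151 -88.35715265255564
shift cm [-5.100e+00 -5.596e+01 -3.000e-02] per row(4.5) 13 rz 0.0 cur y-angle 1.5 pos [559.1  66.1  40.9] q6 0.03 grip 21.8
```

```bash
python3 -m jog '[[0.03,-0.69,0,0,0,0.06,23],[0.03,-0.69,0,0,0,0.06,23],[0.03,-0.69,0,0,0,0.06,23],[0.03,-0.69,0,0,0,0.06,23],[0.03,-0.69,0,0,0,0.06,23],[0.02,-0.5,0,0,0,0.04,23],[0.02,-0.4,0,0,0,0.03,23],[0,0,0,0,0,0,23]]'; python3 - <<'E'
from h import *
s=monitor.read_state();p=s["eef_pos"][:2]-[555.8,182]; print(s["wrist_force"],np.hypot(*p),np.degrees(np.arctan2(p[1],p[0])))
E
python3 -m jog '[[0,-0.25,0,0,0,0.01,23],[0,-0.25,0,0,0,0.01,23],[0,-0.2,0,0,0,0,23],[0,0,0,0,0,0,23]]'; python3 - <<'E'
from h import *
s=monitor.read_state();p=s["eef_pos"][:2]-[555.8,182]; print(s["wrist_force"],np.hypot(*p),np.degrees(np.arctan2(p[1],p[0])))
E
```

```text
clock: 63.65
eef_pos: [516.3, 74.0, 40.8]
eef_rot: [-3.142, 0.0, 1.229]
wrist_force: [1.0, -0.4, -0.4]
finger_gap: 21.7
[ 1.01408302 -0.4013399  -0.42994188] 114.9661457069182 -110.08771545905411
clock: 64.05
eef_pos: [510.4, 76.4, 40.8]
eef_rot: [3.14, -0.0, 1.21]
wrist_force: [3.1, -2.8, -1.8]
finger_gap: 21.4
[ 3.06556675 -2.82089929 -1.75498382] 115.00102040572229 -113.2773692512823
```

```bash
python3 -m jog '[[0,-0.2,0,0,0,0,23],[0,-0.2,0,0,0,0,23],[0,0,0,0,0,0,23]]'; python3 - <<'E'
from h import *
s=monitor.read_state();p=s["eef_pos"][:2]-[555.8,182]; print(s["wrist_force"],np.hypot(*p),np.degrees(np.arctan2(p[1],p[0])))
E
```

```text
clock: 64.35
eef_pos: [510.1, 76.6, 41.0]
eef_rot: [3.132, -0.002, 1.21]
wrist_force: [34.1, -12.5, -24.8]
finger_gap: 22.1
[ 34.08241353 -12.46977021 -24.82178208] 114.93163737612153 -113.43932670350485
```

```bash
python3 -m jog '[[0,0.35,0,0,0,0,23],[0,0.35,0,0,0,0,26],[0,0,0,0,0,0,30],[0,0,-3,0,0,0,30],[0,0,-4,0,0,0,30],[0,0,-4,0,0,0,40]]'; python3 -m jog '[[-1,0,-3,0,0,0,50],[-3,0,-2,0,0,0,50],[-3,0,0,0,0,0,50],[-3,0,0,0,0,0,50],[0,0,0,0,0,0,50],[0,0,0,0,0,0,50]]'; python3 - <<'E'
from h import *
np.set_printoptions(precision=1,suppress=True)
cs=np.array([555.8,182.])
for n in ("scene","side","wrist"):
    c=shot(n,n+"30"); print(n)
    if n!="wrist": cv2.imwrite(f"pics/{n}30b.png",cv2.resize(c["color"],None,fx=3,fy=3,interpolation=cv2.INTER_CUBIC)[(400 if n=="scene" else 740):(800 if n=="scene" else 1152),(800 if n=="scene" else 380):(1400 if n=="scene" else 1000)])
    for a,ce,ct in blobs(c,"plate",70):
        w=toplane(c,ct.reshape(-1,2),32)[:,:2].astype(np.float32); r=cv2.minAreaRect(w); d=np.array(r[0])-cs
        if 60<np.hypot(*d)<110: print(a,ce,r,np.hypot(*d),np.degrees(np.arctan2(d[1],d[0]))%360)
print(monitor.read_state()["eef_pos"])
E
```

```text
clock: 64.95
eef_pos: [512.1, 75.7, 151.8]
eef_rot: [-3.14, 0.0, 1.21]
wrist_force: [-0.4, 0.0, 0.8]
finger_gap: 33.3
clock: 65.55
eef_pos: [477.3, -18.1, 200.8]
eef_rot: [-3.142, -0.0, 1.209]
wrist_force: [-0.7, 1.1, 1.0]
finger_gap: 47.0
scene
118 [356.4 186.6] ((471.1241760253906, 181.94415283203125), (39.31217956542969, 27.708148956298828), 86.90105438232422) 84.67584239135265 180.037788903706
129 [379.1 196.5] ((499.30755615234375, 243.2710723876953), (41.50456237792969, 28.297178268432617), 43.108787536621094) 83.33990954769982 132.67631667064325
142 [389.3 215.7] ((557.7400512695312, 264.4795837402344), (27.105289459228516, 43.80963897705078), 83.97274780273438) 82.50239713420905 88.65256040563307
152 [381.2 236. ] ((618.8178100585938, 237.13116455078125), (27.89763069152832, 41.649505615234375), 41.09211349487305) 83.7298613954802 41.18107441034968
159 [358.5 242.8] ((640.5728149414062, 176.4672393798828), (38.81720733642578, 29.100322723388672), 86.41590118408203) 84.95317294350717 356.2658444843179
side
91 [174.8 320.3] ((639.5687866210938, 180.84463500976562), (41.75972366
[... 187 characters left out ...]
97945404052734) 85.46876270248521 174.78001717686053
138 [176.  356.1] ((621.4017333984375, 243.81866455078125), (20.209959030151367, 40.91061019897461), 41.80974197387695) 90.13952912968702 43.29940709701784
118 [245.6 363.8] ((504.7069091796875, 252.43048095703125), (26.71845245361328, 26.336149215698242), 46.96992111206055) 87.01124397117557 125.95863433247725
177 [209.8 374.8] ((557.450927734375, 272.1940612792969), (25.793832778930664, 41.1868782043457), 84.20958709716797) 90.20916944766584 88.95136522060285
wrist
955 [183.9  20.2] ((470.2848815917969, 186.2764129638672), (42.56775665283203, 29.103120803833008), 87.59590911865234) 85.62197839460687 177.13715564776052
[477.6 -17.3 200.6]
```

View pics/scene30.png

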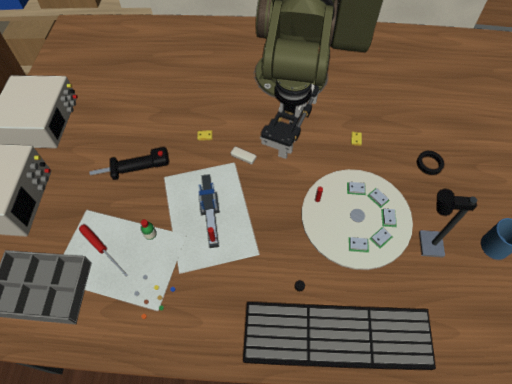

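View pics/side30.png

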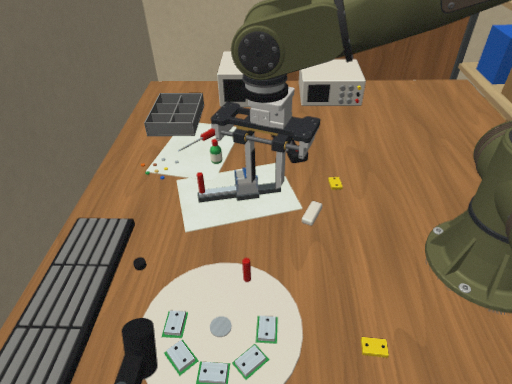

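View pics/wrist30.png

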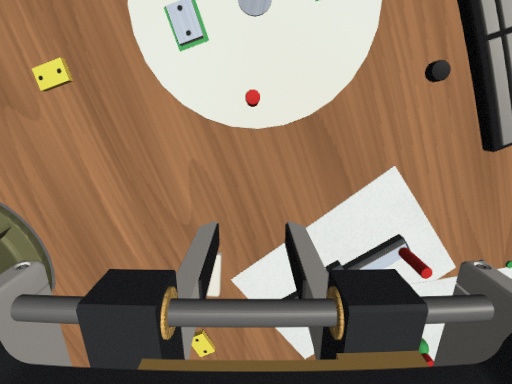

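View pics/scene30b.png

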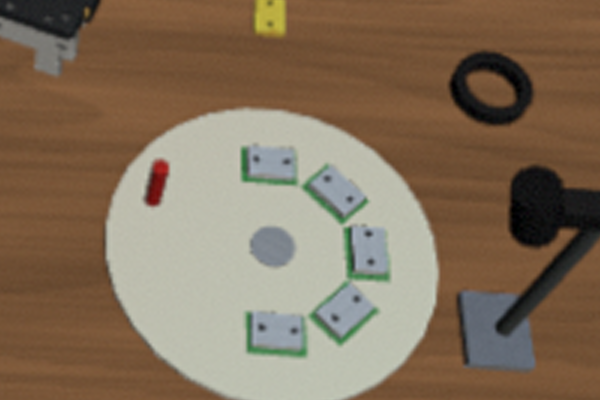

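```bash
python3 -m jog '[[3.4,0.1,0,0,0,0,50],[3.4,0.1,0,0,0,0,50],[3.4,0.1,0,0,0,0,50],[3.4,0.1,0,0,0,0,50],[0,0,0,0,0,0,50],[0,0,0,0,0,0,50]]'; python3 - <<'E'
from h import *
np.set_printoptions(precision=1,suppress=True)
c=shot("wrist","w31")
pl=[b for b in blobs(c,"plate",400)]
g=mask(c,"green")
for a,ce,ct in pl:
    w=toplane(c,ct.reshape(-1,2),32)[:,:2].astype(np.float32); r=cv2.minAreaRect(w)
    # pad: green pixels near plate united with plate
    m=np.zeros_like(g); cv2.drawContours(m,[ct],-1,1,-1)
    near=cv2.dilate(m,np.ones((25,25)))&g
    if near.sum()<30: continue
    pts=np.argwhere(near)[:,::-1]
    wp=toplane(c,pts,22)[:,:2].astype(np.float32); rp=cv2.minAreaRect(wp)
    print("plate",np.round(r[0],1),np.round(r[1],1),round(r[2],1),"pad",np.round(rp[0],1),np.round(rp[1],1),round(rp[2],1),"diff",np.round(np.array(r[0])-rp[0],1))
s=shot("scene"); print([(b[0],b[1]) for b in blobs(s,"red",30)])
E
```

```text
clock: 66.3
eef_pos: [529.0, 108.6, 200.2]
eef_rot: [-3.141, 0.001, 1.212]
wrist_force: [-0.3, -0.4, 0.7]
finger_gap: 46.7
plate [556.9 268. ] [28.8 42.3] 87.9 pad [554.2 266. ] [41.  75.6] 88.5 diff [2.7 1.9]
plate [616.8 240.7] [28.7 42.2] 42.2 pad [617.8 238.1] [40.  76.8] 43.3 diff [-1.   2.6]
plate [498.1 245.9] [42.1 28.4] 42.5 pad [501.9 246. ] [72.9 38. ] 41.9 diff [-3.8 -0.1]
plate [638.7 180.2] [42.  28.8] 87.7 pad [637.9 187.2] [63.6 41.9] 89.3 diff [ 0.7 -7.1]
plate [470.8 186.6] [42.3 29.1] 87.4 pad [472.6 191.7] [61.4 41. ] 87.5 diff [-1.8 -5.1]
[(np.int32(45), array([318.6, 193.8])), (np.int32(39), array([144.2, 222.8])), (np.int32(241), array([ 91.7, 237.6])), (np.int32(53), array([211. , 233.7]))]
```

View pics/w31.png

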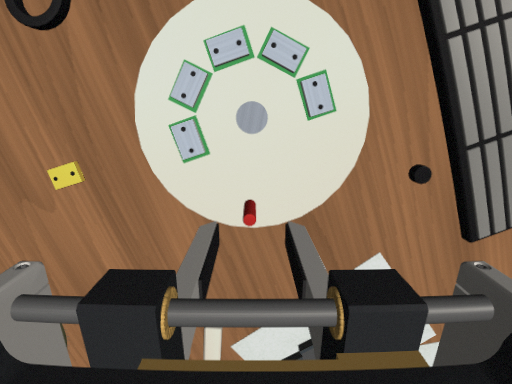

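```bash
python3 - <<'E'
from h import *
np.set_printoptions(precision=1,suppress=True)
c=shot("wrist")
m=mask(c,"green")|mask(c,"plate"); m=cv2.morphologyEx(m,cv2.MORPH_OPEN,np.ones((2,2),np.uint8))
n,l,st,ce=cv2.connectedComponentsWithStats(m)
for a,_,ct in blobs(c,"plate",400):
    r=cv2.minAreaRect(toplane(c,ct.reshape(-1,2),32)[:,:2].astype(np.float32))
    u,v=ct.reshape(-1,2).mean(0).astype(int); k=l[v,u]
    comp=(l==k)&(mask(c,"green")>0); 
    if comp.sum()<20: continue
    rp=cv2.minAreaRect(toplane(c,np.argwhere(comp)[:,::-1],22)[:,:2].astype(np.float32))
    print("plate",np.round(r[0],1),"pad",np.round(rp[0],1),np.round(rp[1],1),round(r[2]-rp[2],1),"diff",np.round(np.array(r[0])-rp[0],1))
E
```

```text
plate [616.9 240.7] pad [604.5 238. ] [27.2 58.2] 31.9 diff [12.3  2.7]
plate [497.8 245.9] pad [499.  230.8] [57.  27.2] 33.9 diff [-1.2 15.1]
plate [638.8 180.5] pad [632.1 187.4] [55.4 30.4] 29.7 diff [ 6.7 -6.9]
```

```bash
python3 - <<'E'
from h import *
s=monitor.read_state(); print(s["clock"],s["wrist_force"],s["qd"].round(3)); print(order.sign_off())
E
```

```text
66.45 [-0.06973204  0.66708532  0.03981525] [-0.006 -0.003 -0.001  0.001 -0.001  0.001]
the job is handed in; nothing more can be done
None
```

I turned the table to its loading stop and laid five plates flat, one on each green pad: four from the magazine and the one stray on the desk. Then I turned the table to its camera stop and handed the job in at 66.5 s. I got no verdict back.

**Plates:** At the loading stop, all five measured within about 2.5 mm of the pad centres. After the turn they still fit the five-pad pattern, at a radius of 84 to 85 mm, 45° apart to within about 1°, with green rim showing round each.

**Turntable:** It turned about 119.6° (2.09 rad) between the two measurements and pressed against the stop with about 34 N.

**Magazine and pusher:** The magazine was empty after the fourth push. The pusher handle was back at its starting place in the scene camera, to within 0.1 pixel.

**Bystanders:** In the last pictures they looked unmoved, though I did not measure them. The gripper was clear of everything.

**Check that failed:** I tried to measure each plate directly against its own pad's rim in the last wrist picture. The mask ran neighbouring pads together and gave pad sizes that could not be right. I discarded those numbers and relied on the pattern fit and on looking at the pictures.

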